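# Stack the washed spacers on the surface plate

## Robot

A 6-joint arm with a two-finger parallel gripper is mounted at the origin on the work surface. World frame = base frame: x ahead of the robot, y to its left, z up, the work surface at z = 0. Lengths are in m, angles in rad, forces in N, time in s.
With the tool pointing down it reaches from about 0.35 to 0.775 m from the base axis. Payload 5.5 kg.
Tool frame: the origin (TCP) lies between the finger pads; the fingertips stand 8 mm ahead of it and the grasp point (between the pads) lies 11 mm behind it; z points along the fingers, y is the line along which they close (so a half turn about z gives the same grasp; the last joint's range is limited). The gripper opens to 85 mm and grips with 20 to 120 N. Pads are 22 mm wide; open, the fingers measure 114 mm over their backs; the gripper's body (76 mm by 85 mm) begins 54 mm behind the grasp point. The pads swing forward as they close: fully open they stand 13 mm farther back than shut.
Start: joints at [-0.14, 0.313, 0.046, 1.304, 0, 1.431], TCP at [0.575, -0, 0.207] pointing down, gripper open.
Joint ranges: [-2.76, 2.76], [-0.86, 1.69], [-1.03, 1.26], [-2.2, 2.34], [-1.47, 1.5], [-3.14, 3.14]. Speed limits (rad/s): [2.57, 2.57, 3.14, 3.14, 3.14, 3.14].

## Interface

Orientations are given as a unit quaternion [w, x, y, z].
In Python, from workcell import env gives the robot as it stands.
- The arm moves only by the tool move_arm, never from a script. Its argument "moves" is one flat list of numbers, 5 for each row, row after row: the shift along the world's x, y, z in m, then the turn about the world's z in rad, then the finger opening in m, from 0 to 0.0854. A call has 1 to 12 rows; each row is the pose to reach, as a shift and turn from the pose commanded when the call began; what a row does not reach only later rows make up. A row lasts 1/12 s, in which the tool goes at most 41.7 mm and 7.16 degrees, less where a joint would pass 70% of its speed; a pose out of reach is approached as far as the arm can. A call with a gripper value outside its range is refused whole. The fingers move at their own pace and stop on an object; "newtons" is the grip in N (left out, the last holds). Time passes only in rows, so rows that repeat a pose let the fingers close. It gives the time, the measured TCP pose, the force, the opening and the grip force at its end, in the units of the state.
- env.get_state(): the state, without advancing time (a new reading comes with each control period).
- env.read_camera(name): name is "scene" or "side" or "wrist"; returns a dict with "pixels" (480x640x3 uint8, red, green, blue), "camera_matrix" (3x3 intrinsics, pixels), "rvec" (rotation vector, rad) and "tvec" (3), from world to camera coordinates, as OpenCV has them. Camera axes: x right, y down, z forward; pixel columns grow to the right and rows downward; lengths in m; the calibration is good to about 2 mm. A picture is of the moment at which its call begins. There is no depth.
- env.hand_in(): hands the job in; it is judged then, once.
The state is a dict: "clock": time; "joint_pos": joint angles; "qvel": joint speeds; "tau": joint torques, N m; "tcp_pos": TCP position; "orientation": TCP orientation; "wrist_force": force on the tool from outside, world axes, zero at the start; "ft_torque": the same for the moment, N m; "finger_gap": finger opening in m; "grip_force": force on a finger pad.
Only numpy, scipy, OpenCV 4.12 (cv2) and the standard library are available. Lean on these libraries where they do the work, as an engineer would, in place of code of your own. Each camera call takes 0.05 s, during which the arm holds its last target. There are 200 camera calls.

## Task

The carburettor spacers are to be measured as one pack: lift the clear cover off the granite surface plate and stand it upright, rim down, in the middle of the black rubber bench mat. Then take the two spacers off the sloping drain rack and stack them, one at a time, flat on the spacer that already lies on the surface plate, all three square and flush so that their ports and bolt holes line up. Set everything down rather than drop it, and leave the other things on the bench where they are.

Things in the scene. Friction and masses are not known exactly. Their poses are not given: they have to be found in the camera images.
- plate: Black granite surface plate, 150 x 150 mm, flat top 46 mm above the bench (40 mm stone on 6 mm rubber feet), fixed. Origin: centre of its underside on the bench; x and y along its sides, z up. Starts with spacer_bottom on its top and the cover over it; it may be on the left or the right of the mat.
- cover: Loose clear acrylic dust cover with black edges, open below, 170 x 170 mm, 46 mm high without its black bar handle, 0.3 to 0.5 kg. Origin: centre of its rim plane (lowest), z up. At the start its four inner corner blocks rest on the plate's corners and its rim hangs 12 mm below the plate's top, with about 5 mm play on each side.
- cover_handle (a point): Middle of the cover's bar handle, 73 mm above the rim plane: a bar 14 mm wide (along the cover's x), 14 mm high and 110 mm long (along the cover's y), open underneath for 20 mm between two posts 80 mm apart.
- mat: Black rubber bench mat, 220 mm (its x) x 200 mm (its y) x 3 mm thick, lying fixed on the bench, free of things at the start; between the plate and the rack. Origin: centre of its underside; top 3 mm above it.
- rack: Fixed steel drain rack; its perforated tray slopes 30 degrees, rising along the rack's +x (away from the robot). Tray 270 mm wide (y), 120 mm up the slope; middle of its upper face 70 mm above the rack's origin (centre of underside, on the bench). A lip at the low edge, near the robot, stands 8 mm above the tray and keeps the spacers from sliding. Left or right of the mat.
- spacer_bottom: Aluminium spacer plate lying on the surface plate, the same part as the other two: 96 mm long (its x), 60 mm wide (its y), 14 mm thick (its z), 0.15 kg, with an open rectangular port 56 x 30 mm in the middle and a bolt hole near each corner. Origin: centre of its lower face.
- spacer_1: Loose aluminium spacer plate, 96 x 60 x 14 mm like spacer_bottom (symmetric: it may be turned by half a turn). Origin: centre of the face that lies on the tray (at the start), z square to its faces. At the start it lies on the 30-degree tray against the lip, its long side (x) up the slope and its width (y, 60 mm, the way to grip it) level.
- spacer_2: The other loose aluminium spacer plate on the tray, the same as spacer_1, beside it, about 110 to 140 mm between centres.
- wrench: Bystander: loose steel wrench, 170 mm long, flat on the bench beyond the mat, right. Origin in its middle.
- screwdriver: Bystander: loose black-handled screwdriver, 180 mm long, on the bench near the robot, left.
- bolt_tray: Bystander: loose dark steel tray of bolts, 90 x 120 x 30 mm, on the bench near the robot, right. Origin: centre of its underside.
- jar: Bystander: loose amber jar, 60 mm across, 85 mm tall, beyond the mat. Origin: centre of its underside.
- trumpet: Bystander: loose aluminium intake trumpet, up to 72 mm across, 70 mm tall, beyond the mat. Origin: centre of its underside.
- model_car: Bystander: loose model car, 100 x 45 x 34 mm, beyond the mat, left. Origin: centre of its underside.
Mind the look-alikes: they are no part of the job. Leave any brown or orange look-alike of the spacer_2 alone.

How it is judged:
By the outcome, as a careful person would: the job done as asked, in the order asked, and still so for the second after the job is handed in, with the robot touching nothing.
It also fails if it takes over 72 s, if anything falls off the work surface, if the arm or the gripper's body presses on something with over 40 N, if the wrist force passes 120 N, or if a joint passes its speed limit or range.

## Working session

There is one attempt and no reset: what is moved stays moved. The work goes in short steps, Python scripts to look and compute and a tool call to move; the robot and the scene stay as the last step left them, time stands still between calls to the robot, and variables do not carry over. Pictures are saved under pics/ and viewed, at most 11 in all, crops included, and the job is handed in when it is done.

Besides the shell and the picture viewer there is one more tool, called after "Call:" as a command line: name --argument value ..., lists and objects as JSON in quotes. move_arm: Moves the arm, as the interface text tells. Its arguments: {"type":"object","properties":{"moves":{"type":"array"},"newtons":{"type":"number"}},"required":["moves"]}

```bash
mkdir -p pics; ls
cat > h.py <<'E'
from workcell import env
import numpy as np, cv2
def cam(n,save=None):
    c=env.read_camera(n)
    if save: cv2.imwrite('pics/'+save,c['pixels'][:,:,::-1])
    return c
def ray(c,pts,z):
    K=np.array(c['camera_matrix']);R=cv2.Rodrigues(np.array(c['rvec'],float))[0];t=np.array(c['tvec'],float).ravel()
    o=-R.T@t; out=[]
    for i,p in enumerate(pts):
        zz=z[i] if np.ndim(z) else z
        d=R.T@np.linalg.solve(K,[p[0],p[1],1]); out.append(o+d*(zz-o[2])/d[2])
    return np.array(out)
def proj(c,P):
    return cv2.projectPoints(np.array(P,float),np.array(c['rvec'],float),np.array(c['tvec'],float),np.array(c['camera_matrix']),None)[0].reshape(-1,2)
E
python3 - <<'E'
from h import *
for n in ['scene','side','wrist']:
    c=cam(n,n+'0.png'); R=cv2.Rodrigues(np.array(c['rvec'],float))[0]; print(n,-R.T@np.array(c['tvec']).ravel(),R[2],c['camera_matrix'][0])
print(env.get_state())
E
```

```text
pics
scene [ 1.06262791 -0.39712096  1.09300452] [-0.47673276  0.26759256 -0.83732915] [543.01745381   0.         323.14407314]
side [ 0.34101106 -0.92343055  0.67156187] [ 0.13284318  0.82035884 -0.55620506] [458.18324532   0.         309.6488205 ]
wrist [0.5744756  0.08134409 0.37177416] [-0.00225815 -0.31323881 -0.94967171] [373.64640068   0.         324.18508607]
{'clock': 0.15, 'joint_pos': array([-1.39590104e-01,  3.13840744e-01,  4.52594066e-02,  1.30361298e+00,
       -1.47766213e-05,  1.43121180e+00]), 'qvel': array([ 0.00240761, -0.00373829,  0.00343711, -0.00097126, -0.00134323,
        0.00189617]), 'tau': array([ 1.76330479e-03, -4.81067133e+01,  2.98815805e+01,  1.39078675e-02,
       -1.10673584e-04, -5.56924022e-05]), 'tcp_pos': array([5.74587354e-01, 4.92009393e-05, 2.06514397e-01]), 'orientation': array([-5.53779013e-04,  7.07108577e-01,  7.07104640e-01, -4.26587739e-04]), 'wrist_force': array([-0.87943837,  0.44040624, -0.4390898 ]), 'ft_torque': array([-0.02305642,  0.0227064 , -0.0739417 ]), 'grip_force': 0.0, 'finger_gap': 0.08549173294081625}
```

View pics/scene0.png

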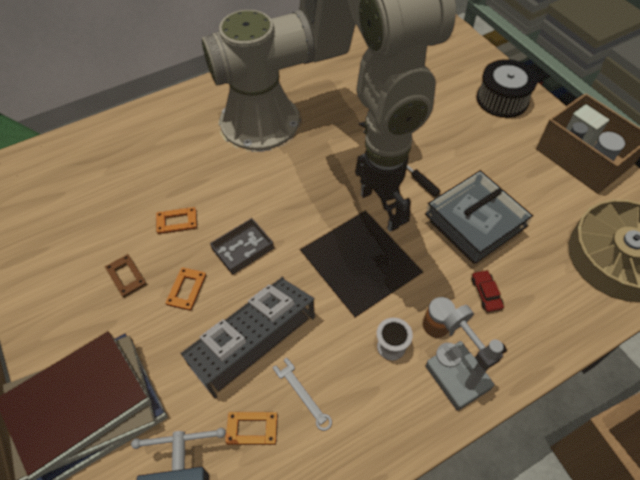

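View pics/side0.png

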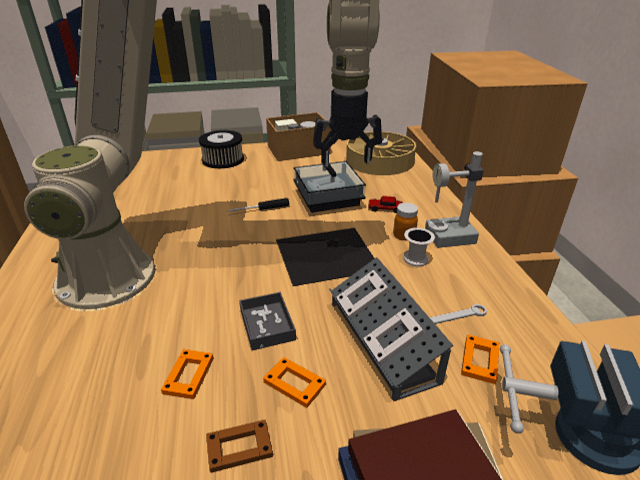

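The scene view shows the plate with its cover at about (480,215), the mat at (362,262), and the rack with both spacers at (272,300) and (223,338). Orange and brown look-alikes lie on the bench. I'll enlarge the scene view for corners.

Run:
```python
import cv2,numpy as np
a=cv2.imread('pics/scene0.png')
l=cv2.resize(a[165:270,418:540],None,fx=4.9,fy=4.9,interpolation=cv2.INTER_CUBIC) 
r=cv2.resize(a[270:395,175:325],None,fx=4,fy=4,interpolation=cv2.INTER_CUBIC)
cv2.imwrite('pics/rk.png',r);cv2.imwrite('pics/cv.png',l)
from h import *
c=cam('scene')
print('mat',ray(c,[(301,249),(367,212),(422,269),(355,312)],.003))
print('handle',ray(c,[(468,211),(498,192)],.114))
print('rack lips etc')
```

```text
mat [[ 0.43553347 -0.10582485  0.003     ]
 [ 0.42360964  0.08775392  0.003     ]
 [ 0.62566615  0.10908909  0.003     ]
 [ 0.6400699  -0.08252425  0.003     ]]
handle [[0.60057047 0.2332818  0.114     ]
 [0.59282099 0.32559223 0.114     ]]
rack lips etc
```

View pics/rk.png

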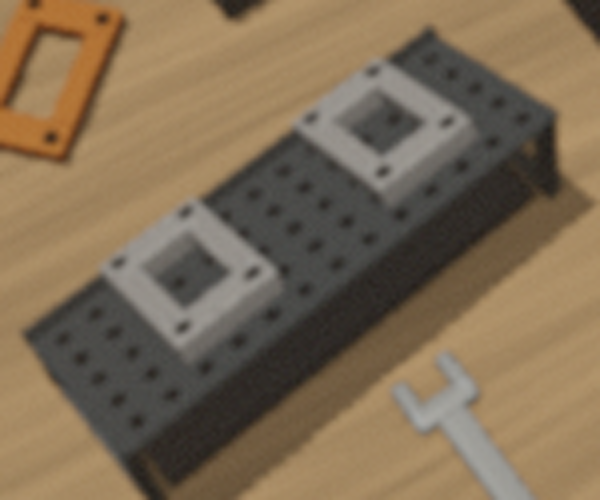

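View pics/cv.png

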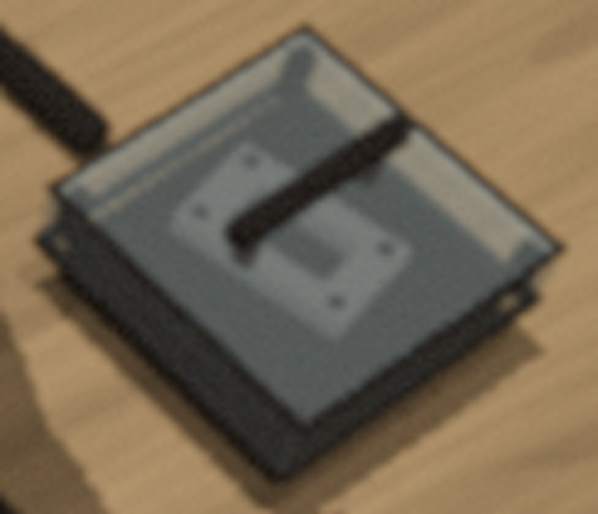

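The rack crop gives spacer corner and hole pixels. The cover crop gives the cover top corners, the handle ends at (240,240) and (400,130), and the bottom spacer seen through the top. Next I fit poses.

```bash
cat > fit.py <<'E'
from h import *
from scipy.optimize import least_squares
C30,S30=np.cos(np.pi/6),np.sin(np.pi/6)
def rz(P,x,y,w):
    c,s=np.cos(w),np.sin(w); P=np.array(P,float)
    return np.c_[x+c*P[:,0]-s*P[:,1], y+s*P[:,0]+c*P[:,1],P[:,2]]
def tray(u,v,n): # tray coords -> rack coords
    return np.c_[u*C30-n*S30, v, .07+u*S30+n*C30]
def fit(c,pix,model,p0):
    r=least_squares(lambda p:(proj(c,model(p))-pix).ravel(),p0,loss='soft_l1')
    return r.x,np.abs(r.fun).mean()
E
python3 - <<'E'
from fit import *
c=cam('scene')
cr=lambda P,s,o: np.array(P,float)/s+np.array(o)
# cover
top=cr([(305,28),(563,247),(305,425),(55,187)],4.9,(418,165))
h=.085
def m(p): return rz([(-h,h,.08),(h,h,.08),(h,-h,.08),(-h,-h,.08)],*p)
print('cover',fit(c,top,m,[.6,.28,0.06]))
sp=cr([(248,140),(412,250),(335,342),(170,222),(251,161),(388,248),(336,301),(201,212)],4.9,(418,165))
# hole offset unknown: a,b
def m(p):
    a,b=p[3],p[4]
    return rz([(-.048,.03,.06),(.048,.03,.06),(.048,-.03,.06),(-.048,-.03,.06),(-a,b,.06),(a,b,.06),(a,-b,.06),(-a,-b,.06)],*p[:3])
print('bottom',fit(c,sp,m,[.6,.28,0,.04,.022]))
print('handle',fit(c,cr([(240,240),(400,130)],4.9,(418,165)),lambda p:rz([(0,-.055,.107),(0,.055,.107)],*p),[.6,.28,0]))
mat=np.array([(301,249),(367,212),(422,269),(355,312)],float)
print('mat',fit(c,mat,lambda p:rz([(-.11,-.1,.003),(-.11,.1,.003),(.11,.1,.003),(.11,-.1,.003)],*p),[.53,0,.06]))
A=cr([(380,60),(472,122),(385,190),(295,125),(374,71),(447,121),(383,171),(310,118)],4,(175,270))
B=cr([(193,198),(278,270),(188,347),(102,268),(186,211),(252,271),(182,327),(119,262)],4,(175,270))
T=cr([(430,30),(555,115),(130,455),(28,333)],4,(175,270))
def m(p):
    x,y,w,u,va,vb,a,b=p; L=[]
    for v in (va,vb):
        U=np.array([-.048,.048,.048,-.048,-a,a,a,-a])+u; V=np.array([.03,.03,-.03,-.03,b,b,-b,-b])+v
        L.append(rz(tray(U,V,.014),x,y,w))
    L.append(rz(tray(np.array([-.06,.06,.06,-.06]),np.array([.135,.135,-.135,-.135]),0.),x,y,w))
    return np.vstack(L)
pix=np.vstack([A,B,T])
p,e=fit(c,pix,m,[.6,-.25,.05,-.01,.06,-.06,.04,.022]); print('rack',p,e)
for v in p[4:6]: print('spacer centre mid-thickness',rz(tray(np.array([p[3]]),np.array([v]),.007),*p[:3]))
E
```

```text
cover (array([0.59464256, 0.28301911, 0.10246506]), np.float64(0.5798980133321869))
bottom (array([0.58950571, 0.28499389, 0.28140194, 0.03877391, 0.02103875]), np.float64(0.6402026406794334))
handle (array([0.59634235, 0.2829616 , 0.1296625 ]), np.float64(0.6485961364810322))
mat (array([0.52892374, 0.00407041, 0.08524314]), np.float64(1.9531668286846404))
rack [ 0.5824994  -0.30691729  0.20189239 -0.00671635  0.06784471 -0.0556192
  0.03825224  0.02122116] 0.6451979644851299
spacer centre mid-thickness [[ 0.55976763 -0.24231876  0.072704  ]]
spacer centre mid-thickness [[ 0.58452507 -0.36327498  0.072704  ]]
```

Call:
move_arm --moves '[0.02, 0.283, 0, 0.11, 0.085, 0.02, 0.283, 0, 0.11, 0.085, 0.02, 0.283, 0, 0.11, 0.085, 0.02, 0.283, 0, 0.11, 0.085, 0.02, 0.283, 0, 0.11, 0.085, 0.02, 0.283, 0, 0.11, 0.085, 0.02, 0.283, 0, 0.11, 0.085, 0.02, 0.283, 0, 0.11, 0.085, 0.02, 0.283, 0, 0.11, 0.085, 0.02, 0.283, 0, 0.11, 0.085]'

```text
clock: 1.08
tcp_pos: [0.5947, 0.2828, 0.2068]
orientation: [-0.0, 0.667, 0.745, -0.0]
wrist_force: [0.4, -0.1, 0.9]
finger_gap: 0.0847
grip_force: 0.0
```

Run:
```python
from fit import *
import pickle
c=cam('wrist','w1.png'); pickle.dump(c,open('w1.pkl','wb'))
print(proj(c,rz([(0,-.055,.114),(0,.055,.114),(-.085,-.085,.08),(.085,-.085,.08)],.595,.283,.11)))
print(env.get_state()['tcp_pos'])
s=cam('scene','scene1.png'); pickle.dump(s,open('s1.pkl','wb'))
```

```text
[[325.23754994 300.5226963 ]
 [325.21041652 155.01299268]
 [228.81710693 312.81366714]
 [421.58614505 312.71733724]]
[0.59493348 0.28210464 0.20699901]
```

View pics/w1.png

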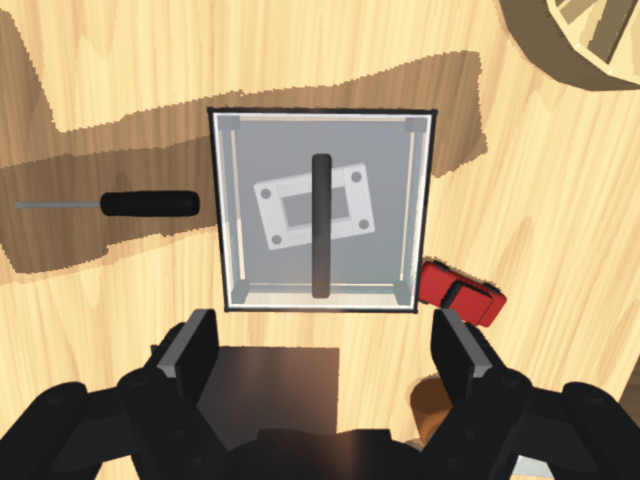

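The wrist view shows the cover (handle from (321,153) to (321,298)), bottom spacer under it, and the mat's corner at (338,347). I refine the fits.

Run:
```python
from fit import *
import pickle
c=pickle.load(open('w1.pkl','rb'))
g=cv2.cvtColor(c['pixels'],cv2.COLOR_RGB2GRAY)
cv=np.array([(209,109),(436,111),(416,312),(226,312)],float)
h=.085
print('cover',fit(c,cv,lambda p:rz([(-h,h,.08),(h,h,.08),(h,-h,.08),(-h,-h,.08)],*p),[.6,.28,.1]))
hd=np.array([(321.5,152.5),(321,299)])
print('handle',fit(c,hd,lambda p:rz([(0,.055,.114),(0,-.055,.112)],*p),[.6,.28,.1]))
sp=np.array([(254,184),(362,163),(375,232),(269,249),(265,194),(356,177),(364,225),(277,240)],float)
def m(p,a=.0385,b=.021):
    return rz([(-.048,.03,.06),(.048,.03,.06),(.048,-.03,.06),(-.048,-.03,.06),(-a,b,.06),(a,b,.06),(a,-b,.06),(-a,-b,.06)],*p[:3])
print('bottom',fit(c,sp,m,[.6,.28,.2]))
print('mat corner/edge',ray(c,[(339,347),(210,347)],.003))
# mat in scene, arm out of the way: dark segmentation
s=pickle.load(open('s1.pkl','rb')); a=s['pixels'].astype(int)
mask=(a.max(2)<48).astype(np.uint8); mask[:195]=0;mask[325:]=0;mask[:,:290]=0;mask[:,432:]=0
n,l,st,_=cv2.connectedComponentsWithStats(mask); k=1+st[1:,4].argmax()
cn=cv2.findContours((l==k).astype(np.uint8),0,1)[0][0]
q=cv2.approxPolyDP(cn,6,True).reshape(-1,2); print(q)
if len(q)==4:
    i=q[:,0].argmin(); q=np.roll(q,-i,0)
    for Q in (q,np.roll(q[::-1],1,0)):
        print(fit(s,Q.astype(float),lambda p:rz([(-.11,-.1,.003),(-.11,.1,.003),(.11,.1,.003),(.11,-.1,.003)],*p),[.53,0,.06]))
```

```text
cover (array([0.59231298, 0.28219058, 0.10134149]), np.float64(1.114011221888802))
handle (array([0.59199066, 0.28388677, 0.10308264]), np.float64(0.451208877406998))
bottom (array([0.58611366, 0.28618393, 0.29222004]), np.float64(0.8645998950592393))
mat corner/edge [[0.62996472 0.11246773 0.003     ]
 [0.48223541 0.0962205  0.003     ]]
[[365 213]
 [302 249]
 [355 315]
 [420 272]]
(array([0.51615597, 0.0084298 , 0.23830215]), np.float64(29.466962415784106))
(array([ 0.5331096 , -0.00098392,  0.08984628]), np.float64(1.851844316321273))
```

Call:
move_arm --moves '[-0.002, 0.001, -0.04, -0.007, 0.085, -0.002, 0.001, -0.08, -0.007, 0.085, -0.002, 0.001, -0.11, -0.007, 0.085, -0.002, 0.001, -0.11, -0.007, 0.06, -0.002, 0.001, -0.11, -0.007, 0.0, -0.002, 0.001, -0.11, -0.007, 0.0, -0.002, 0.001, -0.11, -0.007, 0.0, -0.002, 0.001, -0.11, -0.007, 0.0, -0.002, 0.001, -0.11, -0.007, 0.0, -0.002, 0.001, -0.11, -0.007, 0.0]' --newtons 50

```text
clock: 2.02
tcp_pos: [0.5938, 0.2843, 0.0987]
orientation: [0.001, 0.67, 0.743, 0.001]
wrist_force: [0.4, -0.5, -0.4]
finger_gap: 0.0004
grip_force: 0.0
```

Run:
```python
from h import *
w=cam('wrist')['pixels'];s=cam('side')['pixels']
a=cv2.resize(s[90:240,260:420],(533,500),interpolation=cv2.INTER_CUBIC)
b=cv2.resize(w,(267,200))
o=np.zeros((500,800,3),np.uint8);o[:,:533]=a;o[:200,533:]=b
cv2.imwrite('pics/c1.png',o[:,:,::-1]); print(env.get_state()['tcp_pos'],env.get_state()['finger_gap'],env.get_state()['grip_force'])
```

```text
[0.59334219 0.28418045 0.09790361] 0.000407717421023163 0.0
```

View pics/c1.png

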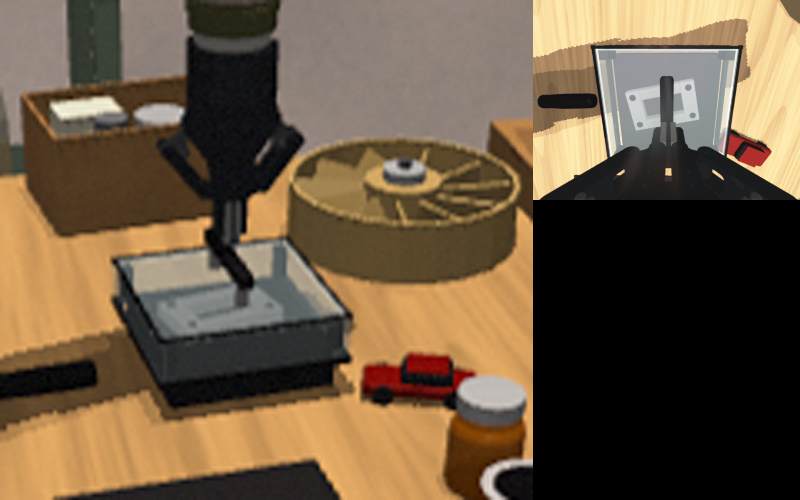

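Run:
```python
from fit import *
c=cam('side')
P=[(0.593,.284,.09),(0.593,.284,.12)]+list(rz([(0,.055,.114),(0,-.055,.114)],.5925,.283,.103))+list(rz([(h,k,.08) for h,k in ((-.085,-.085),(.085,-.085),(.085,.085),(-.085,.085))],.5925,.283,.103))
print((proj(c,P)-[260,90])*533/160)
w=cam('wrist');print(proj(w,P)*200/480+[533,0])
st=env.get_state();print(st['tcp_pos'],st['joint_pos'],st['finger_gap'],st['wrist_force'])
```

```text
[[226.59299681 273.43576348]
 [227.11848545 241.96592304]
 [208.56028425 224.37995444]
 [246.03414434 274.96697595]
 [158.56647511 339.84113976]
 [350.86604385 313.9531126 ]
 [285.48419508 235.41258363]
 [110.17776736 256.72008721]]
[[668.24673919 118.04236274]
 [668.29343857 130.46667688]
 [667.60124891  77.61839934]
 [667.82617441 169.74558281]
 [609.39420488 169.08833659]
 [726.38014646 168.89953808]
 [744.11030599  45.10574998]
 [591.09679577  45.3417624 ]]
[0.59307631 0.28410265 0.09742992] [ 3.24798998e-01  5.19558679e-01  8.73376234e-02  1.13822183e+00
 -4.06687763e-05  1.79240599e+00] -9.79620579817572e-05 [0.3995823  0.39067587 0.04191788]
```

The picture shows the fingers shut at about (230,240), apparently not around the bar. I'll look closer.

Run:
```python
from h import *
w=cam('wrist')['pixels'];s=cam('side')['pixels']
a=cv2.resize(s[140:190,310:350],(400,500),interpolation=cv2.INTER_CUBIC)
b=cv2.resize(w[150:450,200:440],(400,500),interpolation=cv2.INTER_CUBIC)
cv2.imwrite('pics/c2.png',np.clip(np.hstack([a,b]).astype(int)*1.6,0,255).astype(np.uint8)[:,:,::-1])
```

```text
(no output)
```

View pics/c2.png

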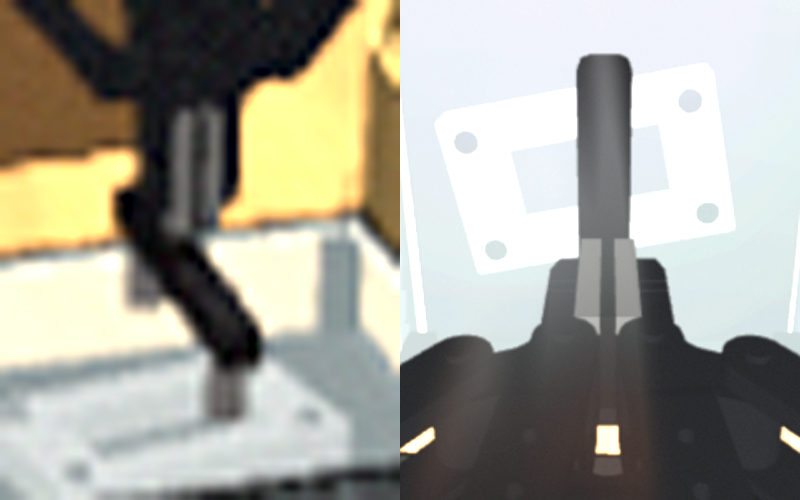

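The fingertips sit just above the bar at about z 0.12, with no contact force, so the tips are farther back than expected. I'll open, go 20 mm lower and close, watching the gap and force.

Call:
move_arm --moves '[0, 0, 0, 0, 0.06, 0, 0, 0, 0, 0.06, 0, 0, 0, 0, 0.06, 0, 0, -0.01, 0, 0.06, 0, 0, -0.02, 0, 0.06, 0, 0, -0.02, 0, 0.06, 0, 0, -0.02, 0, 0.06]'

```text
clock: 2.9
tcp_pos: [0.5918, 0.2836, 0.0755]
orientation: [-0.001, 0.67, 0.743, -0.001]
wrist_force: [0.2, -0.7, 0.7]
finger_gap: 0.0602
grip_force: 0.0
```

Call:
move_arm --moves '[0, 0, 0, 0, 0, 0, 0, 0, 0, 0, 0, 0, 0, 0, 0, 0, 0, 0, 0, 0, 0, 0, 0, 0, 0]' --newtons 50

```text
clock: 3.32
tcp_pos: [0.5932, 0.2841, 0.0778]
orientation: [0.0, 0.67, 0.743, 0.0]
wrist_force: [-0.1, -0.2, 2.9]
finger_gap: 0.0128
grip_force: 51.7
```

Call:
move_arm --moves '[0, 0, 0.005, 0, 0, 0, 0, 0.015, 0, 0, 0, 0, 0.03, 0, 0, 0, 0, 0.045, 0, 0, 0, 0, 0.06, 0, 0, 0, 0, 0.07, 0, 0, 0, 0, 0.07, 0, 0, 0, 0, 0.07, 0, 0]'

```text
clock: 3.98
tcp_pos: [0.5934, 0.2841, 0.1477]
orientation: [0.0, 0.67, 0.743, 0.001]
wrist_force: [-0.1, -0.1, -5.0]
finger_gap: 0.0126
grip_force: 50.9
```

Run:
```python
from fit import *
import pickle
s=cam('side'); w=cam('wrist'); c=cam('scene'); pickle.dump((s,w,c),open('l1.pkl','wb'))
a=cv2.resize(s['pixels'][70:230,270:430],(480,480),interpolation=cv2.INTER_CUBIC)
b=cv2.resize(w['pixels'],(320,240))
o=np.zeros((480,800,3),np.uint8);o[:,:480]=a;o[:240,480:]=b
cv2.imwrite('pics/c3.png',o[:,:,::-1]); st=env.get_state();print(st['tcp_pos'],st['wrist_force'],st['finger_gap'])
for z in(.06,.07): print(z,(proj(s,rz([(-.085,-.085,z+.034),(.085,-.085,z+.034),(-.085,-.085,z+.08),(.085,-.085,z+.08),(0,-.055,z+.114)],.5925,.283,.103))-[270,70])*3)
```

```text
[0.59221605 0.28369735 0.14584472] [-0.72286992 -0.12624552 -4.29703667] 0.012275359589990403
0.06 [[112.65346365 352.42505372]
 [286.87712936 329.35831658]
 [112.16206148 306.45059502]
 [289.91273012 284.25212996]
 [193.03754113 247.59289425]]
0.07 [[112.54834532 342.59042378]
 [287.52679143 319.70494628]
 [112.05252226 296.20235675]
 [290.58891249 274.20469278]
 [193.28988431 237.27593649]]
```

View pics/c3.png

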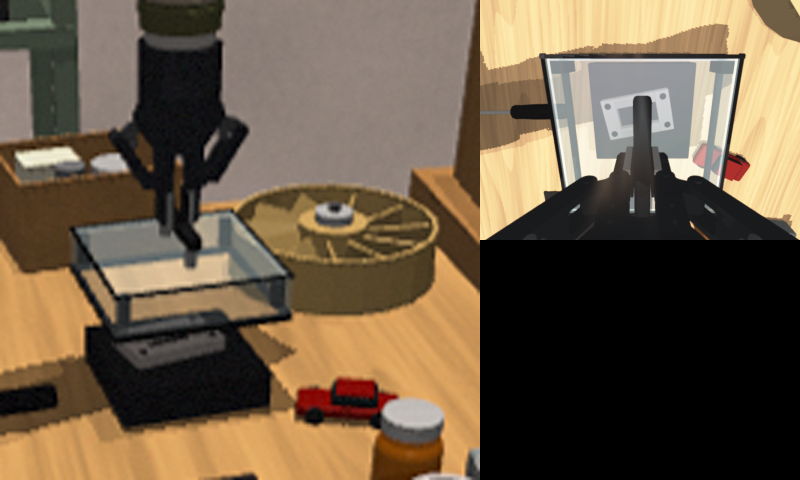

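The picture shows the cover hanging level clear of the plate, with the bottom spacer undisturbed. I carry it to the mat.

Call:
move_arm --moves '[-0.003, -0.015, 0, 0, 0, -0.009, -0.04, 0, 0, 0, -0.015, -0.07, 0, 0, 0, -0.022, -0.1, 0, 0, 0, -0.029, -0.13, 0, 0, 0, -0.035, -0.16, 0, 0, 0, -0.042, -0.19, 0, 0, 0, -0.048, -0.22, 0, 0, 0, -0.055, -0.25, 0, 0, 0, -0.06, -0.272, 0, 0, 0, -0.062, -0.282, 0, 0, 0, -0.062, -0.282, 0, 0, 0]'

```text
clock: 5.13
tcp_pos: [0.5301, -0.0, 0.1466]
orientation: [-0.0, 0.671, 0.741, -0.001]
wrist_force: [0.2, 0.3, -4.5]
finger_gap: 0.0124
grip_force: 50.9
```

Call:
move_arm --moves '[0, 0, -0.02, 0, 0, 0, 0, -0.04, 0, 0, 0, 0, -0.06, 0, 0, 0, 0, -0.075, 0, 0, 0, 0, -0.085, 0, 0, 0, 0, -0.09, 0, 0, 0, 0, -0.094, 0, 0, 0, 0, -0.097, 0, 0, 0, 0, -0.097, 0, 0, 0, 0, -0.097, 0, 0]'

```text
clock: 5.97
tcp_pos: [0.5316, 0.002, 0.0508]
orientation: [0.0, 0.67, 0.743, 0.0]
wrist_force: [-1.0, 0.8, -3.9]
finger_gap: 0.0123
grip_force: 50.9
```

Run:
```python
from fit import *
import pickle
c=cam('scene'); w=cam('wrist'); s=cam('side'); pickle.dump((s,w,c),open('m1.pkl','wb'))
print(env.get_state()['tcp_pos'],env.get_state()['wrist_force'])
```

```text
[0.53166059 0.00187372 0.05096103] [-0.79969101 -0.31782386 -4.04650398]
```

Not touching yet (weight still carried). Lower in 1.5 mm steps.

Call:
move_arm --moves '[0, 0, -0.0015, 0, 0, 0, 0, -0.003, 0, 0, 0, 0, -0.004, 0, 0, 0, 0, -0.0045, 0, 0, 0, 0, -0.0045, 0, 0]'

```text
clock: 6.53
tcp_pos: [0.5313, 0.0019, 0.0468]
orientation: [0.0, 0.67, 0.743, 0.0]
wrist_force: [-2.3, -0.5, 5.1]
finger_gap: 0.0123
grip_force: 52.0
```

Call:
move_arm --moves '[0, 0, 0.0005, 0, 0.03, 0, 0, 0.0005, 0, 0.085, 0, 0, 0.0005, 0, 0.085, 0, 0, 0.0005, 0, 0.085, 0, 0, 0.0005, 0, 0.085, 0, 0, 0.02, 0, 0.085, 0, 0, 0.06, 0, 0.085, 0, 0, 0.1, 0, 0.085, 0, 0, 0.14, 0, 0.085, 0, 0, 0.165, 0, 0.085, 0, 0, 0.165, 0, 0.085]'

```text
clock: 7.45
tcp_pos: [0.5345, 0.0015, 0.2172]
orientation: [0.005, 0.67, 0.743, 0.003]
wrist_force: [1.2, -0.6, 1.0]
finger_gap: 0.085
grip_force: 0.0
```

Run:
```python
from fit import *
import pickle
c=cam('scene'); w=cam('wrist'); s=cam('side'); pickle.dump((s,w,c),open('m2.pkl','wb'))
st=env.get_state();print(st['tcp_pos'],st['wrist_force'])
o=np.hstack([cv2.resize(c['pixels'][170:350,260:450],(400,379),interpolation=cv2.INTER_CUBIC),cv2.resize(w['pixels'],(400,379))])
cv2.imwrite('pics/c4.png',o[:,:,::-1])
```

```text
[0.53088663 0.00200591 0.21022992] [ 0.43344373 -0.130617   -0.70270913]
```

View pics/c4.png

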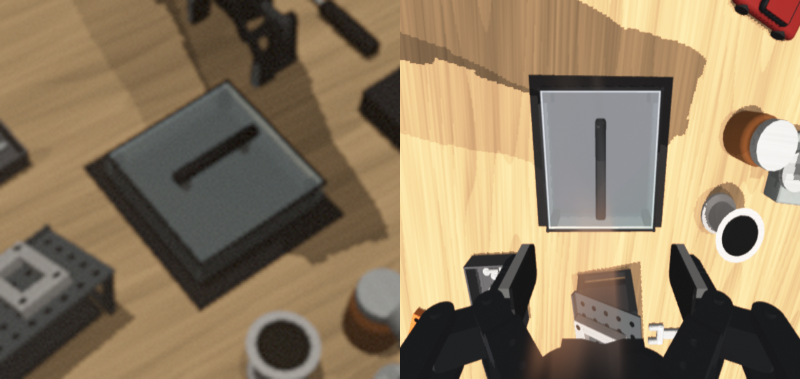

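Run:
```python
from fit import *
import pickle
s,w,c=pickle.load(open('m2.pkl','rb'))
k=np.array([1.6,480/379])
P=(np.array([(529,76),(672,78),(538,227),(657,231)])-[400,0])*k
print(ray(w,P,.003)); 
print('mat',fit(w,P,lambda p:rz([(-.11,.1,.003),(.11,.1,.003),(-.11,-.1,.003),(.11,-.1,.003)],*p),[.53,0,.1]))
T=(np.array([(541,91),(663,92),(656,229),(548,227)])-[400,0])*k;h=.085
print('cover',fit(w,T,lambda p:rz([(-h,h,.049),(h,h,.049),(h,-h,.049),(-h,-h,.049)],*p),[.53,0,.1]))
H=(np.array([(600.5,119),(600.5,219)])-[400,0])*k
print('handle',fit(w,H,lambda p:rz([(0,.055,.083),(0,-.055,.083)],*p),[.53,0,.1]))
```

```text
[[ 0.41426471  0.08725923  0.003     ]
 [ 0.62929144  0.10694442  0.003     ]
 [ 0.43062556 -0.11046463  0.003     ]
 [ 0.64207128 -0.09593238  0.003     ]]
mat (array([ 0.52986658, -0.00302472,  0.0834909 ]), np.float64(1.9973886326604475))
cover (array([ 0.53416318, -0.00271181,  0.09577022]), np.float64(3.1696372643399915))
handle (array([0.53104225, 0.00159065, 0.09853867]), np.float64(0.7644855065321394))
```

The picture shows the cover standing upright inside the mat, roughly centred. Now to the rack: turn the gripper so it closes along the rack's y.

Call:
move_arm --moves '[0, -0.02, 0.02, 0.12, 0.085, 0.01, -0.05, 0.03, 0.24, 0.085, 0.014, -0.08, 0.03, 0.36, 0.085, 0.018, -0.11, 0.03, 0.48, 0.085, 0.022, -0.14, 0.03, 0.6, 0.085, 0.024, -0.17, 0.03, 0.72, 0.085, 0.024, -0.2, 0.03, 0.84, 0.085, 0.024, -0.22, 0.03, 0.96, 0.085, 0.024, -0.241, 0.03, 1.08, 0.085, 0.024, -0.241, 0.03, 1.2, 0.085, 0.024, -0.241, 0.03, 1.32, 0.085, 0.024, -0.241, 0.03, 1.44, 0.085]'

```text
clock: 8.6
tcp_pos: [0.5539, -0.2392, 0.2377]
orientation: [-0.002, 0.012, 1.0, 0.001]
wrist_force: [1.1, 0.6, 0.5]
finger_gap: 0.0852
grip_force: 0.0
```

Call:
move_arm --moves '[0, 0, 0, 0.12, 0.085, 0, 0, 0, 0.23, 0.085, 0, 0, 0, 0.23, 0.085, 0, 0, 0, 0.23, 0.085]'

```text
clock: 8.93
tcp_pos: [0.5543, -0.2386, 0.2387]
orientation: [-0.001, -0.099, 0.995, 0.001]
wrist_force: [-0.4, -0.1, 0.2]
finger_gap: 0.0852
grip_force: 0.0
```

```bash
cat > blob.py <<'E'
from fit import *
def spacers(c,zc=None,roi=None,thr=120):
    a=c['pixels'].astype(int); m=((a.min(2)>thr)&(a.max(2)-a.min(2)<35)).astype(np.uint8)
    m=cv2.morphologyEx(m,cv2.MORPH_OPEN,np.ones((3,3),np.uint8))
    n,l,st,ce=cv2.connectedComponentsWithStats(m); o=[]
    for i in range(1,n):
        if st[i,4]>900:
            cn=max(cv2.findContours((l==i).astype(np.uint8),cv2.RETR_EXTERNAL,2)[0],key=cv2.contourArea)
            o.append((st[i].tolist(),cv2.approxPolyDP(cn,6,True).reshape(-1,2).tolist()))
    return o
E
python3 - <<'E'
from blob import *
import pickle
w=cam('wrist','w5.png'); pickle.dump(w,open('w5.pkl','wb'))
st=env.get_state();print(st['tcp_pos'],st['joint_pos'])
R=cv2.Rodrigues(np.array(w['rvec'],float))[0];print(-R.T@np.array(w['tvec']).ravel())
for b in spacers(w): print(b)
# predicted from scene fit
p=[.5825,-.3069,.2019,-.0067]
for v in(.0678,-.0556): print(proj(w,rz(tray(p[3]+np.array([-.048,.048,.048,-.048]),v+np.array([.03,.03,-.03,-.03]),.014),*p[:3])).round().tolist())
w1=pickle.load(open('w1.pkl','rb'));print('screwdriver',ray(w1,[(17,205),(200,204)],[0.005,.015]))
s1=pickle.load(open('s1.pkl','rb'));print('bolttray',ray(s1,[(211,246),(257,221),(274,245),(228,270)],.03))
E
```

```text
[ 0.55445603 -0.23866949  0.23909679] [-5.39441085e-01  3.68108849e-01  2.01525393e-01  1.40705017e+00
  6.94212393e-05 -7.38580801e-01]
[ 0.47521829 -0.25444816  0.40425216]
([312, 0, 87, 44, 2888], [[312, 39], [370, 43], [381, 27], [398, 27], [386, 19], [396, 2], [321, 0], [321, 36]])
([466, 134, 174, 172, 22020], [[503, 134], [466, 292], [614, 305], [634, 248], [526, 239], [517, 221], [639, 233], [639, 147]])
([142, 156, 211, 236, 17186], [[152, 156], [142, 259], [173, 265], [146, 286], [254, 286], [263, 295], [255, 385], [258, 377], [273, 378], [273, 390], [276, 296], [286, 286], [319, 281], [302, 269], [289, 278], [274, 270], [262, 276], [269, 255], [260, 244], [284, 238], [286, 259], [350, 259], [350, 157], [286, 157], [284, 201], [274, 189], [264, 203], [254, 181], [250, 225], [235, 221], [221, 231], [228, 248], [214, 260], [217, 157]])
([0, 311, 94, 61, 1648], [[0, 311], [0, 371], [21, 332], [82, 367], [93, 364], [89, 353]])
[[350.0, 161.0], [352.0, 264.0], [283.0, 264.0], [285.0, 161.0]]
[[216.0, 161.0], [210.0, 265.0], [141.0, 265.0], [151.0, 162.0]]
screwdriver [[0.28746663 0.2438233  0.005     ]
 [0.47370838 0.26761702 0.015     ]]
bolttray [[ 0.33738208 -0.28972535  0.03      ]
 [ 0.3279144  -0.16564249  0.03      ]
 [ 0.40948907 -0.16191481  0.03      ]
 [ 0.41639325 -0.28259384  0.03      ]]
```

Call:
move_arm --moves '[0.002, -0.003, -0.04, 0, 0.085, 0.002, -0.003, -0.08, 0, 0.085, 0.002, -0.003, -0.12, 0, 0.085, 0.002, -0.003, -0.15, 0, 0.085, 0.002, -0.003, -0.17, 0, 0.085, 0.002, -0.003, -0.185, 0, 0.085, 0.002, -0.003, -0.19, 0, 0.085, 0.002, -0.003, -0.191, 0, 0.085, 0.002, -0.003, -0.191, 0, 0.085, 0.002, -0.003, -0.191, 0, 0.085]'

```text
clock: 9.82
tcp_pos: [0.5579, -0.2425, 0.051]
orientation: [0.001, -0.101, 0.995, -0.001]
wrist_force: [1.5, 0.6, 0.7]
finger_gap: 0.0853
grip_force: 0.0
```

Call:
move_arm --moves '[0, 0, 0, 0, 0.07, 0, 0, 0, 0, 0.062, 0, 0, 0, 0, 0.05, 0, 0, 0, 0, 0.05, 0, 0, 0, 0, 0.05]' --newtons 50

```text
clock: 10.23
tcp_pos: [0.5578, -0.2425, 0.0518]
orientation: [0.001, -0.101, 0.995, -0.001]
wrist_force: [-2.1, 1.1, 7.4]
finger_gap: 0.0559
grip_force: 51.3
```

Call:
move_arm --moves '[0, 0, 0.005, 0, 0.05, 0, 0, 0.012, 0, 0.05, 0, 0, 0.025, 0, 0.05, 0, 0, 0.045, 0, 0.05, 0, 0, 0.07, 0, 0.05, 0, 0, 0.1, 0, 0.05, 0, 0, 0.1, 0, 0.05, 0, 0, 0.1, 0, 0.05]'

```text
clock: 10.9
tcp_pos: [0.5585, -0.2429, 0.1523]
orientation: [0.002, -0.101, 0.995, -0.001]
wrist_force: [0.1, -0.3, -1.8]
finger_gap: 0.055
grip_force: 53.2
```

Run:
```python
from fit import *
import pickle
w=cam('wrist'); s=cam('side'); c=cam('scene'); pickle.dump((s,w,c),open('g1.pkl','wb'))
st=env.get_state();print(st['tcp_pos'],st['wrist_force'],st['ft_torque'],st['finger_gap'])
q=proj(s,[[.557,-.242,.17]])[0]; print(q)
x,y=q.astype(int)
o=np.hstack([cv2.resize(s['pixels'][max(0,y-60):y+60,x-60:x+60],(400,400),interpolation=cv2.INTER_CUBIC),cv2.resize(w['pixels'],(400,400))])
cv2.imwrite('pics/c5.png',o[:,:,::-1])
```

```text
[ 0.55620619 -0.24150997  0.14845502] [ 0.38631824  0.66762023 -1.90208175] [ 0.01763478 -0.00100453  0.04875734] 0.054928306699410456
[364.88322571 252.8851158 ]
```

Call:
move_arm --moves '[-0.005, 0.025, 0.01, 0, 0.05, -0.016, 0.063, 0.01, 0, 0.05, -0.026, 0.1, 0.01, 0, 0.05, -0.036, 0.14, 0.01, 0, 0.05, -0.046, 0.18, 0.01, 0, 0.05, -0.056, 0.22, 0.01, 0, 0.05, -0.067, 0.26, 0.01, 0, 0.05, -0.078, 0.3, 0.01, 0, 0.05, -0.089, 0.34, 0.01, 0, 0.05, -0.1, 0.38, 0.01, 0, 0.05, -0.107, 0.408, 0, 0, 0.05, -0.107, 0.408, -0.02, 0, 0.05]'

```text
clock: 12.05
tcp_pos: [0.4489, 0.1707, 0.1302]
orientation: [0.001, -0.104, 0.995, 0.001]
wrist_force: [0.6, -0.3, -1.9]
finger_gap: 0.0551
grip_force: 53.6
```

Call:
move_arm --moves '[0, 0, -0.03, 0, 0.05, 0, 0, -0.06, 0, 0.05, 0, 0, -0.09, 0, 0.05, 0, 0, -0.11, 0, 0.05, 0, 0, -0.119, 0, 0.05, 0, 0, -0.119, 0, 0.05, 0, 0, -0.119, 0, 0.05]'

```text
clock: 12.63
tcp_pos: [0.4493, 0.1658, 0.0104]
orientation: [-0.001, -0.101, 0.995, -0.0]
wrist_force: [-0.4, -0.1, -0.7]
finger_gap: 0.0556
grip_force: 55.0
```

Now press gently, with a light grip, to let it level.

Call:
move_arm --moves '[0, 0, -0.004, 0, 0.05, 0, 0, -0.008, 0, 0.05, 0, 0, -0.011, 0, 0.05, 0, 0, -0.014, 0, 0.05, 0, 0, -0.014, 0, 0.05]' --newtons 30

```text
clock: 13.05
tcp_pos: [0.4516, 0.1662, -0.0027]
orientation: [0.001, -0.101, 0.995, 0.0]
wrist_force: [2.7, -0.1, 2.9]
finger_gap: 0.0554
grip_force: 58.0
```

Call:
move_arm --moves '[0, 0, -0.002, 0, 0.05, 0, 0, -0.004, 0, 0.05, 0, 0, -0.006, 0, 0.05, 0, 0, -0.006, 0, 0.05]'

```text
clock: 13.38
tcp_pos: [0.4516, 0.1663, -0.0088]
orientation: [0.001, -0.101, 0.995, 0.0]
wrist_force: [3.2, 0.9, 6.5]
finger_gap: 0.0553
grip_force: 50.8
```

Call:
move_arm --moves '[0, 0, -0.002, 0, 0.05, 0, 0, -0.004, 0, 0.05, 0, 0, -0.005, 0, 0.05, 0, 0, -0.005, 0, 0.05]'

```text
clock: 13.72
tcp_pos: [0.4511, 0.1661, -0.0132]
orientation: [0.001, -0.101, 0.995, 0.0]
wrist_force: [1.7, 0.2, 11.9]
finger_gap: 0.0501
grip_force: 6.0
```

Call:
move_arm --moves '[0, 0, -0.001, 0, 0.05, 0, 0, -0.002, 0, 0.05, 0, 0, -0.003, 0, 0.05, 0, 0, -0.003, 0, 0.05]'

```text
clock: 14.05
tcp_pos: [0.4512, 0.1661, -0.0134]
orientation: [0.002, -0.101, 0.995, -0.0]
wrist_force: [-7.3, -2.2, 40.7]
finger_gap: 0.0503
grip_force: 20.3
```

Run:
```python
from fit import *
import pickle
w=cam('wrist'); s=cam('side'); pickle.dump((s,w),open('g2.pkl','wb'))
st=env.get_state();print(st['tcp_pos'],st['wrist_force'],st['ft_torque'])
```

```text
[ 0.45119993  0.16617548 -0.01333669] [-7.14554615 -2.26811252 40.59527014] [-0.46132957  1.67141703 -0.04506296]
```

Pads slipped onto the top face; lift off at once and look.

Call:
move_arm --moves '[0, 0, 0.006, 0, 0.05, 0, 0, 0.02, 0, 0.06, 0, 0, 0.06, 0, 0.085, 0, 0, 0.1, 0, 0.085, 0, 0, 0.14, 0, 0.085, 0, 0, 0.18, 0, 0.085, -0.01, 0, 0.2, 0, 0.085, -0.01, 0, 0.2, 0, 0.085, -0.01, 0, 0.2, 0, 0.085]'

```text
clock: 14.9
tcp_pos: [0.4392, 0.1659, 0.183]
orientation: [-0.0, -0.101, 0.995, 0.0]
wrist_force: [0.1, 0.4, 0.6]
finger_gap: 0.0851
grip_force: 0.0
```

Run:
```python
from blob import *
import pickle
w=cam('wrist','w6.png'); s=cam('side'); c=cam('scene'); pickle.dump((s,w,c),open('g3.pkl','wb'))
print(env.get_state()['tcp_pos'])
for b in spacers(w,thr=100): print(b)
print(proj(w,rz([(-.048,-.03,.014),(.048,-.03,.014),(.048,.03,.014),(-.048,.03,.014)],.45,.165,.2)))
q=w['pixels'];print([q[int(v),int(u)].tolist() for u,v in proj(w,rz([(-.03,-.02,.014),(.038,0,.014),(.0,.025,.014),(0,0,0)],.45,.165,.2))])
```

```text
[0.43840025 0.16565177 0.1806397 ]
([289, 159, 67, 101, 4188], [[290, 159], [292, 245], [307, 258], [351, 259], [355, 160]])
([9, 178, 204, 199, 26983], [[9, 178], [26, 282], [73, 269], [78, 280], [171, 283], [172, 301], [162, 310], [29, 298], [37, 349], [148, 358], [168, 329], [185, 321], [183, 343], [161, 365], [174, 376], [173, 363], [204, 312], [195, 309], [211, 307], [212, 198]])
([382, 347, 67, 86, 3437], [[429, 347], [382, 352], [390, 432], [436, 429], [434, 421], [447, 414]])
[[285.94054407 165.55328504]
 [289.05299467 265.86293874]
 [351.11722955 265.87752191]
 [353.66522205 165.59873111]]
[[243, 235, 230], [197, 177, 165], [247, 243, 239], [244, 211, 156]]
```

```bash
cat > flat.py <<'E'
from blob import *
def quad(c,roi,thr=100):
    """sub-pixel corner quad of the spacer in roi (u0,v0,u1,v1)"""
    a=c['pixels'].astype(int); m=((a.min(2)>thr)&(a.max(2)-a.min(2)<40)).astype(np.uint8)
    k=np.zeros_like(m);k[roi[1]:roi[3],roi[0]:roi[2]]=1;m&=k
    m=cv2.morphologyEx(m,cv2.MORPH_CLOSE,np.ones((3,3),np.uint8))
    n,l,st,_=cv2.connectedComponentsWithStats(m);i=1+st[1:,4].argmax()
    cn=max(cv2.findContours((l==i).astype(np.uint8),0,1)[0],key=cv2.contourArea).reshape(-1,2).astype(float)
    return cn
def fitc(c,cn,z,p0,tilt=False):
    """fit rectangle outline 96x60 at height z to contour"""
    t=np.linspace(-1,1,25)
    E=np.vstack([np.c_[.048*t,0*t+.03],np.c_[.048*t,0*t-.03],np.c_[0*t+.048,.03*t],np.c_[0*t-.048,.03*t]])
    from scipy.spatial import cKDTree
    tr=cKDTree(cn)
    def f(p):
        dz=p[3]*E[:,0] if tilt else 0*E[:,0]
        return tr.query(proj(c,rz(np.c_[E,z+dz],*p[:3])))[0]
    r=least_squares(f,p0,loss='soft_l1',f_scale=1.,diff_step=1e-3); return r.x.round(4),f(r.x).mean().round(2)
E
python3 - <<'E'
from flat import *
import pickle
s,w,c=pickle.load(open('g3.pkl','rb'))
cn=quad(w,(270,140,375,290)); print(cv2.boundingRect(cn.astype(np.int32)))
print(fitc(w,cn,.014,[.45,.165,.2])); print(fitc(w,cn,.014,[.45,.165,.2,0.01],True))
print(ray(w,[(415,391)],.06))
E
```

```text
(289, 158, 67, 102)
(array([0.4432, 0.1657, 0.1982]), np.float64(1.16))
(array([ 0.4434,  0.1658,  0.1938, -0.0778]), np.float64(0.83))
[[0.58515499 0.28367893 0.06      ]]
```

Call:
move_arm --moves '[0.003, 0.001, -0.04, 0, 0.085, 0.003, 0.001, -0.08, 0, 0.085, 0.003, 0.001, -0.12, 0, 0.085, 0.003, 0.001, -0.16, 0, 0.085, 0.003, 0.001, -0.185, 0, 0.085, 0.003, 0.001, -0.197, 0, 0.085, 0.003, 0.001, -0.204, 0, 0.085, 0.003, 0.001, -0.2065, 0, 0.085, 0.003, 0.001, -0.2065, 0, 0.085, 0.003, 0.001, -0.2065, 0, 0.085]'

```text
clock: 15.88
tcp_pos: [0.4435, 0.1671, -0.0233]
orientation: [0.0, -0.101, 0.995, 0.0]
wrist_force: [-0.2, -0.1, 0.2]
finger_gap: 0.0851
grip_force: 0.0
```

Call:
move_arm --moves '[0, 0, 0, 0, 0.07, 0, 0, 0, 0, 0.064, 0, 0, 0, 0, 0.05, 0, 0, 0, 0, 0.05, 0, 0, 0, 0, 0.05]' --newtons 50

```text
clock: 16.3
tcp_pos: [0.4442, 0.167, -0.0223]
orientation: [0.001, -0.101, 0.995, -0.0]
wrist_force: [-0.1, -1.2, 6.6]
finger_gap: 0.0584
grip_force: 53.2
```

Call:
move_arm --moves '[0, 0, 0.02, 0, 0.05, 0, 0, 0.06, 0, 0.05, 0, 0, 0.1, 0, 0.05, 0.0, 0.0, 0.14, 0.0, 0.05, 0.02, 0.01, 0.18, 0.03, 0.05, 0.05, 0.03, 0.205, 0.06, 0.05, 0.085, 0.05, 0.22, 0.09, 0.05, 0.12, 0.07, 0.22, 0.09, 0.05, 0.155, 0.09, 0.22, 0.09, 0.05, 0.19, 0.11, 0.22, 0.09, 0.05, 0.212, 0.124, 0.22, 0.09, 0.05, 0.212, 0.124, 0.22, 0.09, 0.05]'

```text
clock: 17.3
tcp_pos: [0.6587, 0.2934, 0.1924]
orientation: [-0.0, -0.146, 0.989, 0.0]
wrist_force: [-0.1, -0.8, -2.7]
finger_gap: 0.0582
grip_force: 55.4
```

Run:
```python
from flat import *
import pickle
w=cam('wrist','w7.png'); s=cam('side'); c=cam('scene'); pickle.dump((s,w,c),open('g4.pkl','wb'))
st=env.get_state();print(st['tcp_pos'],st['wrist_force'],st['finger_gap'])
print(proj(w,rz([(-.048,-.03,.06),(.048,-.03,.06),(.048,.03,.06),(-.048,.03,.06)],.587,.286,.29)))
for b in spacers(w,thr=100): print(b)
for im,n in ((w,'w'),(c,'c'),(s,'s')):
    P=proj(im,rz([(-.048,-.03,.06),(.048,-.03,.06),(.048,.03,.06),(-.048,.03,.06)],.587,.286,.29)).astype(int)
    r=(*np.maximum(P.min(0)-12,0),*(P.max(0)+12))
    try:
        cn=quad(im,r,90); print(n,r,cv2.boundingRect(cn.astype(np.int32)),fitc(im,cn,.06,[.587,.286,.29]))
    except Exception as e: print(n,e)
```

```text
[0.6542775  0.29079628 0.19532528] [-0.08838363 -0.37217768 -1.75629798] 0.058078155214341606
[[300.38085762  58.86951571]
 [302.58438071 189.97435717]
 [377.06552802 190.05907849]
 [383.15887613  59.03245331]]
([0, 0, 89, 73, 5737], [[0, 0], [0, 55], [88, 72], [88, 0]])
([300, 58, 83, 131, 6681], [[302, 58], [303, 187], [376, 187], [382, 60]])
([243, 203, 164, 218, 21950], [[251, 204], [243, 230], [258, 419], [391, 419], [405, 212]])
([0, 220, 51, 162, 5191], [[0, 220], [0, 347], [14, 357], [16, 334], [26, 343], [26, 355], [0, 372], [42, 381], [50, 294], [26, 287], [27, 308], [19, 314], [20, 296], [9, 282], [25, 271], [28, 253]])
([136, 432, 55, 48, 1733], [[185, 432], [163, 437], [136, 479], [190, 479]])
w (np.int64(288), np.int64(46), np.int64(395), np.int64(202)) (288, 46, 95, 143) (array([0.5861, 0.2853, 0.2961]), np.float64(1.34))
c (np.int64(440), np.int64(181), np.int64(513), np.int64(242)) (454, 207, 37, 24) (array([0.5939, 0.263 , 0.4676]), np.float64(6.4))
s (np.int64(294), np.int64(162), np.int64(356), np.int64(200)) (316, 180, 28, 10) (array([0.5932, 0.2634, 0.2124]), np.float64(3.54))
```

Run:
```python
from flat import *
import pickle
s,w,c=pickle.load(open('g4.pkl','rb'))
Q=lambda z:(lambda p:rz([(-.048,-.03,z),(.048,-.03,z),(.048,.03,z),(-.048,.03,z)],*p))
B=np.array([(301,57.5),(302,188),(376.5,188),(383,58)],float)
print('bottom',fit(w,B,Q(.06),[.587,.286,.29]))
for z in(.225,.2328,.24):
  print(z,proj(w,Q(z)([.655,.29,.293])).round(1).tolist())
  cn=quad(w,(225,195,425,440),100); print(cv2.boundingRect(cn.astype(np.int32)),fitc(w,cn,z,[.655,.29,.293]))
R=cv2.Rodrigues(np.array(w['rvec'],float))[0];print(-R.T@np.array(w['tvec']).ravel())
g=w['pixels'].astype(int)
for v in (230,300,370,410): print(v,g[v,235:420:6].mean(1).round().astype(int).tolist())
for u in (280,325,370): print(u,g[195:435:6,u].mean(1).round().astype(int).tolist())
```

```text
bottom (array([0.58599594, 0.28553289, 0.28450717]), np.float64(0.407180173313602))
0.225 [[233.4, 196.9], [250.3, 410.7], [386.1, 410.3], [399.5, 196.6]]
(225, 203, 182, 219) (array([0.659, 0.294, 0.292]), np.float64(1.13))
0.2328 [[228.2, 201.8], [246.9, 424.6], [389.0, 424.2], [403.9, 201.4]]
(225, 203, 182, 219) (array([0.6556, 0.2917, 0.2826]), np.float64(5.44))
0.24 [[222.8, 206.7], [243.4, 438.7], [392.0, 438.3], [408.5, 206.4]]
(225, 203, 182, 219) (array([0.6544, 0.2899, 0.2929]), np.float64(10.43))
[0.58114873 0.27038945 0.35777518]
230 [94, 71, 234, 234, 54, 58, 63, 94, 148, 136, 135, 134, 133, 132, 133, 133, 133, 131, 131, 132, 131, 132, 132, 19, 20, 19, 20, 132, 128, 139, 137]
300 [114, 109, 82, 229, 228, 227, 224, 231, 215, 163, 206, 210, 209, 208, 196, 196, 139, 134, 130, 133, 136, 92, 128, 126, 126, 122, 129, 127, 84, 89, 110]
370 [46, 58, 147, 192, 160, 161, 160, 148, 135, 116, 117, 118, 119, 119, 119, 119, 118, 117, 115, 103, 97, 112, 123, 124, 122, 125, 125, 91, 23, 22, 29]
410 [65, 187, 193, 193, 236, 236, 73, 74, 80, 160, 161, 162, 162, 161, 161, 162, 161, 161, 160, 161, 162, 163, 19, 17, 17, 163, 157, 108, 105, 41, 26]
280 [79, 83, 118, 221, 234, 228, 229, 226, 229, 227, 232, 211, 229, 230, 230, 230, 230, 230, 230, 154, 136, 136, 136, 135, 134, 134, 134, 133, 133, 133, 165, 164, 159, 163, 90, 77, 76, 231, 190, 97]
325 [63, 64, 101, 127, 135, 131, 134, 133, 134, 134, 138, 132, 132, 135, 142, 198, 206, 196, 204, 186, 200, 211, 214, 205, 209, 207, 206, 213, 210, 119, 117, 116, 159, 165, 164, 163, 160, 164, 197, 193]
370 [33, 35, 94, 128, 136, 130, 92, 62, 130, 127, 132, 119, 128, 128, 128, 127, 126, 126, 126, 126, 125, 125, 124, 124, 124, 124, 123, 124, 124, 123, 123, 161, 163, 167, 35, 17, 19, 168, 205, 85]
```

Run:
```python
from flat import *
import pickle
s,w,c=pickle.load(open('g4.pkl','rb'))
cn=quad(w,(230,195,425,440),100)
for z in np.arange(.224,.234,.002): print(z.round(4),*[fitc(w,cn,z,[.655+dx,.29,.293])for dx in(0.,.004)])
```

```text
0.224 (array([0.6595, 0.2943, 0.2897]), np.float64(1.19)) (array([0.6595, 0.2942, 0.2913]), np.float64(1.19))
0.226 (array([0.6585, 0.294 , 0.2915]), np.float64(1.36)) (array([0.6585, 0.2939, 0.293 ]), np.float64(1.36))
0.228 (array([0.6573, 0.2935, 0.2827]), np.float64(2.47)) (array([0.6574, 0.2935, 0.2819]), np.float64(2.46))
0.23 (array([0.6561, 0.2927, 0.2891]), np.float64(3.73)) (array([0.6566, 0.2932, 0.2713]), np.float64(3.68))
0.232 (array([0.6559, 0.2923, 0.2736]), np.float64(4.94)) (array([0.6559, 0.2923, 0.2727]), np.float64(4.94))
0.234 (array([0.6554, 0.2916, 0.2783]), np.float64(6.21)) (array([0.6554, 0.2916, 0.2755]), np.float64(6.21))
```

Run:
```python
from h import *
import pickle
s,w,c=pickle.load(open('g4.pkl','rb'))
cv2.imwrite('pics/c6.png',cv2.resize(w['pixels'][30:450,200:440],(457,800))[:600,:,::-1] if 0 else cv2.resize(w['pixels'][30:450,190:450],(371,600),interpolation=cv2.INTER_CUBIC)[:,:,::-1])
```

```text
(no output)
```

View pics/c6.png

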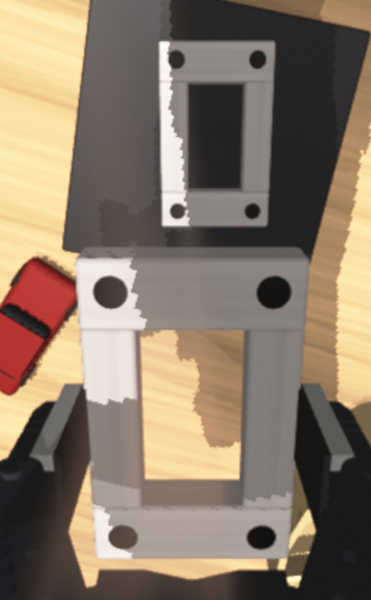

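The view shows the held spacer level and square over the plate, holes at (110,292), (274,292), (123,537), (261,537), with the bottom spacer ahead.

Run:
```python
from flat import *
import pickle
s,w,c=pickle.load(open('g4.pkl','rb'))
cv=lambda P:np.array(P,float)/[1.427,1.4286]+[190,30]
a,b=.0388,.0208
O=np.array([(-.048,-.03,0),(-.048,.03,0),(.048,.03,0),(.048,-.03,0),(-a,-b,0),(-a,b,0),(a,b,0),(a,-b,0)])
H=cv([(79,258),(306,258),(290,557),(95,557),(110,292),(274,292),(261,537),(123,537)])
B=cv([(160,41),(275,41),(272,226),(162,226),(176,60),(258,60),(252,210),(178,211)])
R=cv2.Rodrigues(np.array(w['rvec'],float))[0];t=np.array(w['tvec'],float).reshape(3,1);K=np.array(w['camera_matrix'])
for n,P in(('held',H),('bot',B)):
    ok,rv,tv=cv2.solvePnP(O,P,K,None); X=R.T@(tv-t); M=R.T@cv2.Rodrigues(rv)[0]
    e=np.abs(cv2.projectPoints(O,rv,tv,K,None)[0].reshape(-1,2)-P).mean()
    print(n,X.ravel().round(4),'yaw',np.arctan2(M[1,0],M[0,0]).round(4),'normal',M[:,2].round(3),e.round(2))
print('bot fixed z',fit(w,B,lambda p:rz(O+[0,0,.06],*p),[.587,.286,.29]))
for z in (.22,.224,.228): print('held z',z,fit(w,H,lambda p:rz(O+[0,0,z],*p),[.657,.29,.29]))
```

```text
held [0.6593 0.2943 0.2248] yaw 0.292 normal [-0.018 -0.009  1.   ] 1.09
bot [0.5852 0.2863 0.0589] yaw 0.2926 normal [-0.126 -0.05   0.991] 0.47
bot fixed z (array([0.58616565, 0.28639774, 0.29580847]), np.float64(0.6930746627422))
held z 0.22 (array([0.66073784, 0.29481754, 0.29087771]), np.float64(3.1335702071757368))
held z 0.224 (array([0.65956414, 0.29443687, 0.29120331]), np.float64(1.5950045383862843))
held z 0.228 (array([0.65806317, 0.29393803, 0.29239515]), np.float64(1.2104046422055372))
```

Call:
move_arm --moves '[-0.025, -0.002, 0, 0, 0.05, -0.05, -0.003, 0, 0, 0.05, -0.069, -0.004, -0.01, 0, 0.05, -0.069, -0.004, -0.04, 0, 0.05, -0.069, -0.004, -0.07, 0, 0.05, -0.069, -0.004, -0.1, 0, 0.05, -0.069, -0.004, -0.125, 0, 0.05, -0.069, -0.004, -0.14, 0, 0.05, -0.069, -0.004, -0.148, 0, 0.05, -0.069, -0.004, -0.148, 0, 0.05, -0.069, -0.004, -0.148, 0, 0.05, -0.069, -0.004, -0.148, 0, 0.05]'

```text
clock: 18.45
tcp_pos: [0.587, 0.2872, 0.0505]
orientation: [0.002, -0.146, 0.989, 0.0]
wrist_force: [-0.2, -0.1, -0.4]
finger_gap: 0.0584
grip_force: 55.4
```

Run:
```python
from flat import *
import pickle
w=cam('wrist','w8.png');s=cam('side','s8.png');c=cam('scene','sc8.png');pickle.dump((s,w,c),open('g5.pkl','wb'))
st=env.get_state();print(st['tcp_pos'],st['wrist_force'])
```

```text
[0.58705584 0.28729257 0.04996561] [-0.63983678  0.06724581 -1.51734607]
```

Call:
move_arm --moves '[-0.001, -0.001, -0.004, 0, 0.05, -0.001, -0.001, -0.007, 0, 0.05, -0.001, -0.001, -0.009, 0, 0.05, -0.001, -0.001, -0.01, 0, 0.05, -0.001, -0.001, -0.01, 0, 0.05]'

```text
clock: 19.02
tcp_pos: [0.5848, 0.2859, 0.038]
orientation: [-0.0, -0.146, 0.989, -0.0]
wrist_force: [-0.5, 0.6, -0.1]
finger_gap: 0.0585
grip_force: 55.4
```

Call:
move_arm --moves '[0, 0, -0.001, 0, 0.05, 0, 0, -0.0015, 0, 0.05, 0, 0, -0.0015, 0, 0.05]'

```text
clock: 19.27
tcp_pos: [0.585, 0.286, 0.0378]
orientation: [0.0, -0.146, 0.989, -0.0]
wrist_force: [-2.0, -1.1, 5.3]
finger_gap: 0.0584
grip_force: 56.1
```

Call:
move_arm --moves '[0, 0, 0.0005, 0, 0.065, 0, 0, 0.0005, 0, 0.085, 0, 0, 0.0005, 0, 0.085, 0, 0, 0.0005, 0, 0.085, 0, 0, 0.02, 0, 0.085, 0, 0, 0.06, 0, 0.085, 0, 0, 0.1, 0, 0.085, 0.03, 0.002, 0.14, 0, 0.085, 0.06, 0.004, 0.16, 0, 0.085, 0.07, 0.005, 0.16, 0, 0.085, 0.07, 0.005, 0.16, 0, 0.085, 0.07, 0.005, 0.16, 0, 0.085]'

```text
clock: 20.27
tcp_pos: [0.6553, 0.2908, 0.1958]
orientation: [-0.0, -0.145, 0.989, 0.0]
wrist_force: [-0.7, -1.1, 0.0]
finger_gap: 0.0848
grip_force: 0.0
```

Call:
move_arm --moves '[0, 0, 0, 0, 0.085, 0, 0, 0, 0, 0.085, 0, 0, 0, 0, 0.085]'

```text
clock: 20.52
tcp_pos: [0.6536, 0.291, 0.1958]
orientation: [-0.001, -0.146, 0.989, -0.0]
wrist_force: [-0.5, 0.1, 0.0]
finger_gap: 0.0852
grip_force: 0.0
```

Run:
```python
from flat import *
import pickle
w=cam('wrist','w9.png');s=cam('side','s9.png');c=cam('scene','sc9.png');pickle.dump((s,w,c),open('g6.pkl','wb'))
print(env.get_state()['tcp_pos'])
P=proj(w,rz([(-.048,-.03,.074),(.048,-.03,.074),(.048,.03,.074),(-.048,.03,.074)],.586,.286,.292)); print(P)
r=(*(P.min(0)-15).astype(int),*(P.max(0)+15).astype(int)); r=tuple(max(0,int(x)) for x in r)
g=w['pixels'].astype(int)
for b in spacers(w,thr=70): print(b)
cn=quad(w,r,75);print(r,cv2.boundingRect(cn.astype(np.int32)),fitc(w,cn,.074,[.586,.286,.292]))
m=P.mean(0).astype(int)
print('row',m[1],g[m[1]-45,r[0]:r[2]:2].mean(1).astype(int).tolist())
for u in(m[0]-25,m[0]+25): print('col',u,r[1],g[r[1]:r[3]:2,u].mean(1).astype(int).tolist())
```

```text
[0.65429808 0.29105241 0.19654792]
[[301.15515936  64.56629069]
 [303.63139657 198.8363174 ]
 [380.27348676 198.74349037]
 [386.55919781  64.49561168]]
([0, 0, 95, 82, 6964], [[0, 0], [0, 63], [94, 81], [94, 0]])
([237, 22, 151, 204, 17625], [[259, 22], [238, 209], [329, 225], [325, 197], [381, 196], [387, 64], [311, 64], [308, 33]])
([0, 221, 71, 163, 7894], [[1, 221], [0, 374], [48, 383], [56, 298], [70, 284], [50, 278], [28, 289], [46, 263], [43, 243], [28, 227]])
([158, 309, 49, 68, 979], [[206, 309], [193, 312], [159, 362], [167, 376], [175, 376], [173, 365]])
([443, 309, 48, 68, 973], [[443, 309], [474, 376], [482, 376], [490, 363], [459, 315]])
(286, 49, 401, 213) (286, 49, 102, 150) (array([0.585 , 0.2861, 0.2922]), np.float64(3.23))
row 131 [95, 94, 94, 94, 93, 93, 93, 93, 110, 197, 242, 149, 135, 135, 134, 135, 135, 135, 136, 135, 136, 136, 136, 136, 135, 136, 136, 136, 136, 136, 137, 137, 137, 137, 137, 137, 137, 137, 137, 137, 137, 137, 138, 139, 138, 138, 139, 138, 138, 138, 109, 39, 37, 37, 36, 36, 37, 37]
col 317 49 [44, 44, 45, 44, 44, 45, 45, 60, 130, 142, 137, 73, 40, 40, 40, 42, 42, 58, 133, 136, 140, 139, 121, 133, 134, 134, 134, 134, 133, 134, 133, 133, 133, 133, 134, 133, 133, 133, 132, 132, 132, 134, 145, 144, 132, 132, 190, 147, 144, 217, 214, 209, 147, 198, 231, 212, 168, 198, 231, 219, 226, 226, 225, 239, 237, 231, 95, 65, 65, 66, 65, 105, 232, 234, 130, 75, 76, 76, 77, 77, 77, 77]
col 367 49 [38, 38, 38, 37, 39, 38, 38, 56, 133, 143, 142, 139, 139, 139, 136, 137, 140, 139, 137, 138, 142, 141, 119, 125, 126, 126, 128, 129, 130, 131, 131, 132, 132, 133, 133, 135, 135, 136, 136, 137, 135, 136, 136, 136, 136, 136, 135, 135, 134, 134, 134, 134, 134, 134, 134, 134, 133, 133, 133, 133, 132, 129, 130, 140, 138, 135, 120, 38, 24, 24, 35, 111, 135, 134, 74, 33, 33, 33, 32, 32, 33, 33]
```

Call:
move_arm --moves '[-0.004, -0.03, 0.01, 0, 0.085, -0.008, -0.07, 0.01, -0.01, 0.085, -0.012, -0.11, 0.01, -0.02, 0.085, -0.016, -0.15, 0.01, -0.03, 0.085, -0.02, -0.19, 0.01, -0.04, 0.085, -0.025, -0.23, 0.01, -0.05, 0.085, -0.03, -0.27, 0.01, -0.06, 0.085, -0.035, -0.31, 0.01, -0.07, 0.085, -0.04, -0.35, 0.01, -0.08, 0.085, -0.045, -0.39, 0.01, -0.09, 0.085, -0.05, -0.43, 0.01, -0.09, 0.085, -0.055, -0.47, 0.01, -0.09, 0.085]'

```text
clock: 21.67
tcp_pos: [0.5993, -0.1807, 0.2071]
orientation: [0.0, -0.101, 0.995, -0.0]
wrist_force: [0.9, 0.9, -0.8]
finger_gap: 0.085
grip_force: 0.0
```

Call:
move_arm --moves '[-0.004, -0.04, 0, 0, 0.085, -0.008, -0.08, 0, 0, 0.085, -0.012, -0.12, 0, 0, 0.085, -0.016, -0.16, 0, 0, 0.085, -0.0185, -0.183, 0, 0, 0.085, -0.0185, -0.183, 0, 0, 0.085, -0.0185, -0.183, 0, 0, 0.085]'

```text
clock: 22.25
tcp_pos: [0.5808, -0.3633, 0.2061]
orientation: [-0.0, -0.1, 0.995, 0.0]
wrist_force: [0.4, 0.9, -0.4]
finger_gap: 0.0849
grip_force: 0.0
```

Run:
```python
from flat import *
import pickle
w=cam('wrist','w10.png');pickle.dump(w,open('g7.pkl','wb'))
print(env.get_state()['tcp_pos'])
for b in spacers(w): print(b)
p=[.5825,-.3069,.2019,-.0067]
print(proj(w,rz(tray(p[3]+np.array([-.048,.048,.048,-.048]),-.0556+np.array([.03,.03,-.03,-.03]),.014),*p[:3])).round().tolist())
```

```text
[ 0.58113848 -0.36184859  0.20643649]
([226, 158, 134, 145, 10637], [[357, 159], [288, 158], [286, 202], [270, 211], [264, 203], [241, 207], [250, 199], [242, 177], [255, 166], [236, 167], [227, 302], [305, 301], [312, 292], [301, 283], [293, 291], [262, 287], [267, 241], [286, 242], [287, 272], [359, 271]])
([610, 230, 30, 79, 1261], [[639, 230], [610, 306], [639, 308]])
([37, 287, 118, 105, 2775], [[39, 290], [39, 303], [114, 339], [88, 391], [113, 386], [136, 350], [153, 352], [51, 289]])
([356, 303, 43, 107, 1666], [[398, 303], [366, 303], [374, 314], [356, 394], [365, 409], [380, 402], [387, 313]])
[[358.0, 164.0], [361.0, 278.0], [284.0, 279.0], [286.0, 164.0]]
```

Call:
move_arm --moves '[-0.0015, -0.0005, -0.04, 0, 0.085, -0.0015, -0.0005, -0.08, 0, 0.085, -0.0015, -0.0005, -0.115, 0, 0.085, -0.0015, -0.0005, -0.14, 0, 0.085, -0.0015, -0.0005, -0.155, 0, 0.085, -0.0015, -0.0005, -0.161, 0, 0.085, -0.0015, -0.0005, -0.163, 0, 0.085, -0.0015, -0.0005, -0.163, 0, 0.085, -0.0015, -0.0005, -0.163, 0, 0.085]'

```text
clock: 23.05
tcp_pos: [0.5813, -0.3626, 0.0456]
orientation: [0.001, -0.101, 0.995, -0.001]
wrist_force: [-0.1, 0.4, 0.1]
finger_gap: 0.0851
grip_force: 0.0
```

Call:
move_arm --moves '[0, 0, 0, 0, 0.07, 0, 0, 0, 0, 0.064, 0, 0, 0, 0, 0.05, 0, 0, 0, 0, 0.05, 0, 0, 0, 0, 0.05]' --newtons 50

```text
clock: 23.47
tcp_pos: [0.5809, -0.3634, 0.0459]
orientation: [0.001, -0.101, 0.995, -0.001]
wrist_force: [-0.9, 0.6, 5.8]
finger_gap: 0.058
grip_force: 53.0
```

Call:
move_arm --moves '[0, 0, 0.006, 0, 0.05, 0, 0, 0.02, 0, 0.05, 0, 0, 0.05, 0, 0.05, 0, 0, 0.085, 0, 0.05, -0.005, 0.02, 0.11, 0, 0.05, -0.015, 0.055, 0.115, 0, 0.05, -0.025, 0.095, 0.115, 0, 0.05, -0.035, 0.135, 0.115, 0, 0.05, -0.045, 0.175, 0.115, 0, 0.05, -0.055, 0.215, 0.115, 0, 0.05, -0.065, 0.255, 0.115, 0, 0.05, -0.075, 0.295, 0.115, 0, 0.05]'

```text
clock: 24.47
tcp_pos: [0.504, -0.0659, 0.1591]
orientation: [0.0, -0.101, 0.995, 0.0]
wrist_force: [1.2, 0.5, -2.0]
finger_gap: 0.0581
grip_force: 54.1
```

Call:
move_arm --moves '[-0.01, 0.04, 0, 0, 0.05, -0.02, 0.08, 0, 0, 0.05, -0.03, 0.12, 0, 0, 0.05, -0.04, 0.16, 0, 0, 0.05, -0.05, 0.2, 0, 0, 0.05, -0.055, 0.225, -0.01, 0, 0.05, -0.055, 0.2335, -0.035, 0, 0.05, -0.055, 0.2335, -0.065, 0, 0.05, -0.055, 0.2335, -0.095, 0, 0.05, -0.055, 0.2335, -0.12, 0, 0.05, -0.055, 0.2335, -0.14, 0, 0.05, -0.055, 0.2335, -0.145, 0, 0.05]'

```text
clock: 25.47
tcp_pos: [0.4472, 0.1655, 0.0109]
orientation: [-0.003, -0.101, 0.995, -0.0]
wrist_force: [-0.2, -0.1, -1.9]
finger_gap: 0.0583
grip_force: 54.2
```

Call:
move_arm --moves '[0, 0, -0.004, 0, 0.05, 0, 0, -0.008, 0, 0.05, 0, 0, -0.012, 0, 0.05, 0, 0, -0.014, 0, 0.05, 0, 0, -0.014, 0, 0.05]' --newtons 35

```text
clock: 25.88
tcp_pos: [0.4537, 0.1666, 0.0021]
orientation: [0.003, -0.101, 0.995, 0.0]
wrist_force: [1.5, 0.4, 8.4]
finger_gap: 0.0584
grip_force: 55.8
```

Call:
move_arm --moves '[0, 0, -0.003, 0, 0.05, 0, 0, -0.006, 0, 0.05, 0, 0, -0.009, 0, 0.05, 0, 0, -0.009, 0, 0.05]'

```text
clock: 26.22
tcp_pos: [0.4585, 0.1675, -0.005]
orientation: [0.008, -0.101, 0.995, 0.001]
wrist_force: [6.9, 2.3, 10.9]
finger_gap: 0.0579
grip_force: 60.2
```

Call:
move_arm --moves '[0, 0, -0.003, 0, 0.05, 0, 0, -0.006, 0, 0.05, 0, 0, -0.006, 0, 0.05]'

```text
clock: 26.47
tcp_pos: [0.459, 0.1676, -0.0107]
orientation: [0.008, -0.101, 0.995, 0.001]
wrist_force: [7.6, 1.6, 11.9]
finger_gap: 0.0579
grip_force: 62.9
```

Call:
move_arm --moves '[0, 0, -0.002, 0, 0.05, 0, 0, -0.004, 0, 0.05, 0, 0, -0.004, 0, 0.05]'

```text
clock: 26.72
tcp_pos: [0.4586, 0.1674, -0.0149]
orientation: [0.008, -0.101, 0.995, 0.001]
wrist_force: [7.4, 1.0, 11.3]
finger_gap: 0.058
grip_force: 64.4
```

Run:
```python
from flat import *
import pickle
w=cam('wrist','w11.png');pickle.dump(w,open('g8.pkl','wb'))
st=env.get_state();print(st['tcp_pos'],st['wrist_force'],st['finger_gap'])
for b in spacers(w,thr=100): print(b)
x,y=st['tcp_pos'][:2]
for tl in(0,.1,.2,.3): print(tl,proj(w,rz([(sx*.048*np.cos(tl),sy*.03,.014+(.048*np.sin(tl)*(1+sx))) for sx,sy in((-1,-1),(1,-1),(1,1),(-1,1))],x,y,.2)).round().tolist())
```

```text
[ 0.45848769  0.16738799 -0.01483828] [ 6.83892803  1.27382805 10.85046403] 0.057700104614247925
([595, 41, 45, 139, 1986], [[639, 41], [595, 177], [611, 176], [639, 93]])
([246, 191, 158, 227, 22344], [[248, 194], [255, 415], [391, 417], [403, 195]])
([0, 276, 51, 197, 6919], [[0, 276], [1, 472], [50, 419], [25, 281]])
0 [[242.0, 208.0], [257.0, 412.0], [388.0, 412.0], [403.0, 208.0]]
0.1 [[242.0, 209.0], [254.0, 428.0], [392.0, 428.0], [403.0, 209.0]]
0.2 [[242.0, 211.0], [249.0, 446.0], [396.0, 446.0], [403.0, 211.0]]
0.3 [[243.0, 214.0], [245.0, 464.0], [401.0, 464.0], [403.0, 214.0]]
```

Call:
move_arm --moves '[0, 0, -0.0015, 0, 0.05, 0, 0, -0.003, 0, 0.05, 0, 0, -0.003, 0, 0.05]'

```text
clock: 27.02
tcp_pos: [0.4581, 0.1673, -0.0181]
orientation: [0.007, -0.101, 0.995, 0.001]
wrist_force: [7.1, 0.7, 9.6]
finger_gap: 0.058
grip_force: 65.4
```

Call:
move_arm --moves '[0, 0, -0.001, 0, 0.05, 0, 0, -0.002, 0, 0.05, 0, 0, -0.002, 0, 0.05]'

```text
clock: 27.27
tcp_pos: [0.4577, 0.1672, -0.0202]
orientation: [0.007, -0.101, 0.995, 0.001]
wrist_force: [6.1, 0.8, 9.0]
finger_gap: 0.0578
grip_force: 65.9
```

Call:
move_arm --moves '[0, 0, -0.001, 0, 0.05, 0, 0, -0.002, 0, 0.05, 0, 0, -0.002, 0, 0.05]'

```text
clock: 27.52
tcp_pos: [0.4579, 0.1673, -0.0216]
orientation: [0.007, -0.101, 0.995, 0.001]
wrist_force: [5.2, 1.1, 13.5]
finger_gap: 0.058
grip_force: 66.8
```

Run:
```python
from flat import *
w=cam('wrist','w12.png')
st=env.get_state();print(st['tcp_pos'],st['wrist_force'],st['finger_gap'])
for b in spacers(w,thr=100): print(b)
x,y=st['tcp_pos'][:2]
for tl in(0,.1): print(tl,proj(w,rz([(sx*.048*np.cos(tl),sy*.03,.014+(.048*np.sin(tl)*(1+sx))) for sx,sy in((-1,-1),(1,-1),(1,1),(-1,1))],x,y,.2)).round(1).tolist())
```

```text
[ 0.45786216  0.16729186 -0.02161416] [ 5.06774883  1.47511187 14.91866304] 0.05775656294339486
([608, 88, 32, 97, 1315], [[639, 88], [610, 183], [624, 182], [639, 138]])
([242, 189, 167, 220, 22333], [[250, 189], [242, 202], [257, 407], [390, 408], [407, 197]])
([0, 290, 37, 183, 3971], [[3, 290], [0, 472], [36, 439]])
0 [[238.5, 213.2], [254.8, 423.8], [391.0, 423.7], [406.9, 213.2]]
0.1 [[238.5, 213.8], [250.8, 441.7], [395.0, 441.6], [406.9, 213.8]]
```

Call:
move_arm --moves '[0.005, 0.001, 0.001, 0, 0.055, 0.005, 0.001, 0.001, 0, 0.085, 0.005, 0.001, 0.001, 0, 0.085, 0.005, 0.001, 0.001, 0, 0.085, 0.003, 0.001, 0.03, 0, 0.085, 0, 0.001, 0.07, 0, 0.085, -0.005, 0.001, 0.11, 0, 0.085, -0.01, 0, 0.15, 0, 0.085, -0.01, 0, 0.19, 0, 0.085, -0.01, 0, 0.21, 0, 0.085, -0.01, 0, 0.21, 0, 0.085, -0.01, 0, 0.21, 0, 0.085]'

```text
clock: 28.57
tcp_pos: [0.441, 0.1662, 0.185]
orientation: [0.002, -0.101, 0.995, 0.0]
wrist_force: [-0.3, 0.0, -0.2]
finger_gap: 0.0851
grip_force: 0.0
```

Run:
```python
from flat import *
import pickle
w=cam('wrist','w13.png');pickle.dump(w,open('g9.pkl','wb'))
st=env.get_state();print(st['tcp_pos'],st['wrist_force'])
for b in spacers(w,thr=100): print(b)
P=proj(w,rz([(-.048,-.03,.014),(.048,-.03,.014),(.048,.03,.014),(-.048,.03,.014)],.45,.165,.2));print(P)
cn=quad(w,(270,130,375,290));print(fitc(w,cn,.014,[.45,.165,.2]))
```

```text
[0.43987358 0.1659278  0.18340323] [-0.63157405 -0.31030948  0.47697659]
([289, 164, 67, 100, 4042], [[290, 165], [292, 243], [311, 262], [351, 263], [355, 166]])
([11, 175, 202, 181, 26772], [[11, 175], [28, 278], [75, 266], [82, 277], [149, 283], [166, 274], [173, 289], [165, 306], [31, 294], [39, 346], [150, 355], [179, 321], [186, 322], [179, 334], [185, 344], [204, 312], [195, 309], [212, 308], [212, 194]])
([383, 352, 70, 88, 3900], [[430, 352], [383, 355], [392, 439], [431, 437], [452, 407]])
[[286.19217572 162.56296631]
 [289.33161134 262.71068033]
 [351.16949976 262.71211505]
 [353.71355381 162.59174324]]
(array([0.4504, 0.1669, 0.1973]), np.float64(1.02))
```

Call:
move_arm --moves '[0.011, 0.002, -0.04, 0, 0.085, 0.011, 0.002, -0.08, 0, 0.085, 0.011, 0.002, -0.12, 0, 0.085, 0.011, 0.002, -0.16, 0, 0.085, 0.011, 0.002, -0.186, 0, 0.085, 0.011, 0.002, -0.198, 0, 0.085, 0.011, 0.002, -0.205, 0, 0.085, 0.011, 0.002, -0.2075, 0, 0.085, 0.011, 0.002, -0.2075, 0, 0.085, 0.011, 0.002, -0.2075, 0, 0.085]'

```text
clock: 29.45
tcp_pos: [0.4515, 0.1681, -0.0233]
orientation: [0.0, -0.101, 0.995, 0.0]
wrist_force: [0.8, -0.6, 1.1]
finger_gap: 0.0851
grip_force: 0.0
```

Call:
move_arm --moves '[0, 0, 0, 0, 0.07, 0, 0, 0, 0, 0.064, 0, 0, 0, 0, 0.05, 0, 0, 0, 0, 0.05, 0, 0, 0, 0, 0.05]' --newtons 50

```text
clock: 29.87
tcp_pos: [0.4521, 0.168, -0.0223]
orientation: [0.001, -0.101, 0.995, -0.0]
wrist_force: [-0.2, -1.0, 6.0]
finger_gap: 0.0585
grip_force: 53.2
```

Call:
move_arm --moves '[0, 0, 0.02, 0, 0.05, 0, 0, 0.06, 0, 0.05, 0, 0, 0.1, 0, 0.05, 0.0, 0.0, 0.14, 0.0, 0.05, 0.02, 0.01, 0.18, 0.03, 0.05, 0.05, 0.03, 0.205, 0.06, 0.05, 0.085, 0.05, 0.22, 0.09, 0.05, 0.12, 0.07, 0.22, 0.09, 0.05, 0.155, 0.09, 0.22, 0.09, 0.05, 0.19, 0.11, 0.22, 0.09, 0.05, 0.204, 0.123, 0.22, 0.09, 0.05, 0.204, 0.123, 0.22, 0.09, 0.05]'

```text
clock: 30.87
tcp_pos: [0.6577, 0.2933, 0.1934]
orientation: [-0.0, -0.146, 0.989, 0.0]
wrist_force: [-1.6, -0.9, -2.0]
finger_gap: 0.0581
grip_force: 55.5
```

Call:
move_arm --moves '[0, 0, 0, 0, 0.05, 0, 0, 0, 0, 0.05, 0, 0, 0, 0, 0.05]'

```text
clock: 31.12
tcp_pos: [0.6541, 0.2904, 0.1968]
orientation: [-0.0, -0.145, 0.989, -0.0]
wrist_force: [0.6, -1.3, -1.8]
finger_gap: 0.0584
grip_force: 55.5
```

Run:
```python
from flat import *
import pickle
w=cam('wrist','w14.png');s=cam('side');c=cam('scene');pickle.dump((s,w,c),open('g10.pkl','wb'))
st=env.get_state();print(st['tcp_pos'],st['wrist_force'],st['finger_gap'])
for b in spacers(w,thr=100): print(b)
P=proj(w,rz([(-.048,-.03,.074),(.048,-.03,.074),(.048,.03,.074),(-.048,.03,.074)],.585,.286,.292));print('stack',P.round(1).tolist())
x,y,z=st['tcp_pos']
for q in(.035,.033): print('held',proj(w,rz([(-.048,-.03,z+q),(.048,-.03,z+q),(.048,.03,z+q),(-.048,.03,z+q)],x,y,.292)).round(1).tolist())
```

```text
[0.65445863 0.29044974 0.19742025] [ 0.26322884 -1.34546236 -1.51435966] 0.058346019855189786
([0, 0, 96, 81, 6930], [[0, 0], [0, 62], [95, 80], [95, 0]])
([303, 63, 86, 133, 7074], [[305, 63], [307, 194], [381, 195], [388, 65]])
([243, 202, 164, 219, 21954], [[249, 203], [243, 232], [258, 418], [389, 419], [406, 212]])
([0, 221, 58, 162, 6033], [[1, 221], [0, 350], [20, 359], [22, 337], [33, 345], [31, 358], [4, 373], [49, 382], [57, 298], [33, 290], [26, 317], [17, 286], [32, 277], [36, 257]])
([136, 432, 55, 48, 1733], [[185, 432], [163, 437], [136, 479], [190, 479]])
stack [[302.5, 62.3], [304.9, 196.6], [381.4, 196.5], [387.8, 62.2]]
held [[238.4, 212.3], [254.6, 424.7], [391.4, 424.4], [406.1, 211.9]]
held [[239.6, 210.9], [255.4, 421.1], [390.6, 420.8], [404.9, 210.6]]
```

Held spacer sits as the first one did, and the stack top is at (0.585, 0.286). Place it at the same pose, 14 mm higher.

Call:
move_arm --moves '[-0.025, -0.002, 0, 0, 0.05, -0.05, -0.003, 0, 0, 0.05, -0.07, -0.005, -0.01, 0, 0.05, -0.07, -0.005, -0.04, 0, 0.05, -0.07, -0.005, -0.07, 0, 0.05, -0.07, -0.005, -0.1, 0, 0.05, -0.07, -0.005, -0.12, 0, 0.05, -0.07, -0.005, -0.13, 0, 0.05, -0.07, -0.005, -0.134, 0, 0.05, -0.07, -0.005, -0.134, 0, 0.05, -0.07, -0.005, -0.134, 0, 0.05, -0.07, -0.005, -0.134, 0, 0.05]'

```text
clock: 32.27
tcp_pos: [0.5864, 0.2864, 0.0643]
orientation: [0.002, -0.146, 0.989, 0.0]
wrist_force: [0.1, 0.7, -2.3]
finger_gap: 0.0583
grip_force: 55.4
```

Call:
move_arm --moves '[0, 0, -0.004, 0, 0.05, 0, 0, -0.007, 0, 0.05, 0, 0, -0.009, 0, 0.05, 0, 0, -0.01, 0, 0.05, 0, 0, -0.01, 0, 0.05]'

```text
clock: 32.68
tcp_pos: [0.5849, 0.286, 0.052]
orientation: [-0.0, -0.146, 0.989, 0.0]
wrist_force: [1.3, 0.8, -1.4]
finger_gap: 0.0582
grip_force: 55.5
```

Call:
move_arm --moves '[0, 0, -0.001, 0, 0.05, 0, 0, -0.0015, 0, 0.05, 0, 0, -0.0015, 0, 0.05]'

```text
clock: 32.93
tcp_pos: [0.5851, 0.286, 0.0518]
orientation: [0.0, -0.146, 0.989, -0.0]
wrist_force: [-2.3, -1.0, 5.0]
finger_gap: 0.0584
grip_force: 56.1
```

Contact as before. Release, lift, and check.

Call:
move_arm --moves '[0, 0, 0.0005, 0, 0.065, 0, 0, 0.0005, 0, 0.085, 0, 0, 0.0005, 0, 0.085, 0, 0, 0.0005, 0, 0.085, 0, 0, 0.02, 0, 0.085, 0, 0, 0.06, 0, 0.085, 0, 0, 0.1, 0, 0.085, -0.03, -0.03, 0.14, 0, 0.085, -0.06, -0.06, 0.16, 0, 0.085, -0.09, -0.09, 0.16, 0, 0.085, -0.1, -0.12, 0.16, 0, 0.085, -0.1, -0.12, 0.16, 0, 0.085]'

```text
clock: 33.93
tcp_pos: [0.4818, 0.1628, 0.212]
orientation: [-0.0, -0.145, 0.989, -0.001]
wrist_force: [-0.4, -0.7, -0.3]
finger_gap: 0.0849
grip_force: 0.0
```

Run:
```python
from h import *
import pickle
c=cam('scene');s=cam('side');pickle.dump((c,s),open('f.pkl','wb'))
print(env.get_state()['tcp_pos'],proj(s,[[.585,.286,.07]]),proj(c,[[.585,.286,.07]]))
def crop(im,p,w,h,sz):
    x,y=p.astype(int);return cv2.resize(im['pixels'][y-h:y+h,x-w:x+w],sz,interpolation=cv2.INTER_CUBIC)
a=crop(s,proj(s,[[.585,.286,.07]])[0],40,30,(400,300));b=crop(c,proj(c,[[.585,.286,.07]])[0],40,30,(400,300))
f=np.hstack([cv2.resize(c['pixels'],(400,300),interpolation=cv2.INTER_AREA),cv2.resize(s['pixels'],(400,300),interpolation=cv2.INTER_AREA)])
o=np.vstack([np.hstack([a,b]),f]);cv2.imwrite('pics/fin.png',o[:,:,::-1])
```

```text
[0.48443622 0.16467877 0.21162689] [[325.13869443 178.17070918]] [[477.69162095 208.25769548]]
```

View pics/fin.png

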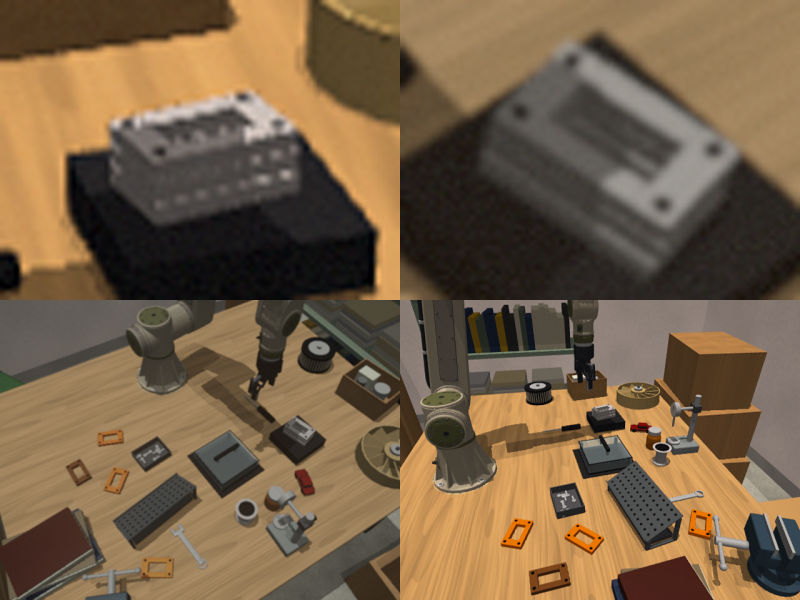

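The final picture shows three spacers stacked flush on the plate. The cover stands on the mat and the bystanders have not moved.

```bash
python3 -c "
from workcell import env
print(env.hand_in())"
```

```text
the job is handed in; nothing more can be done
None
```

The job is handed in at about 34 s: the cover stands on the mat within about 5 mm of its middle, and the three spacers are stacked on the plate, flush to within about 1 mm by camera. While I was levelling the first spacer on the bench, the pads slipped onto it and the wrist force reached 40.7 N (limit 40 N if pads count as gripper body).

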